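# Oil a stone chisel at the spray can

### The job

Draw the chisel out of the leaning socket and lay it across the two notched rests of the oiling station, blade end in front of the spray can's nozzle, and let go of it. Then push the can's sprung cap all the way down and let it come fully up again; spray only while the blade is there. Last, move the chisel to the shallow drying tray, laid flat inside it and let go; never drop it, and leave the tin and the tape measure where they are.

Things in the scene. Friction and masses are not known exactly. Their poses are not given: they have to be found in the camera images.
- chisel: Stone chisel, 207 mm long, 0.2 to 0.4 kg, round shank 17 mm thick. Its y axis runs along it, from blade to head: blade y = -104 to -41 mm, shank -40 to +94 mm, balance point about +11 mm. Its long axis passes 8 mm above the origin along its z. At the start it stands loose in the leaning socket, blade down, with its lower 91 mm in the tube; the shank above y = -8 mm is free.
- chisel_mid (a point): Point on the chisel's long axis, 8 mm above the chisel's origin along its z; axes as the chisel's.
- chisel_blade (a point): Point on the chisel's axis at the middle of the blade (chisel y = -75 mm).
- leaning_socket: Fixed steel foot 100 (x) x 90 (y) x 10 mm with a square tube on it (30 mm outside, 23 mm inside, 92 mm deep), leaning 35 degrees from vertical towards the foot's own +x (roughly to the robot's right). The chisel's head leans the same way. Origin under the foot, on the bench.
- socket_mouth (a point): Centre of the tube's open upper end, about 100 mm above the bench; axes as the foot's. The chisel comes out along the tube, up and towards the foot's +x at 35 degrees from vertical, and is clear after 95 mm.
- oiling_station: Fixed station on a 6 mm plate. Origin on the bench under the axis of the upright spray can (60 mm across); x points from the rests to the can and the sheet hood behind it (away from the robot), y left, z up. Hood 120 mm wide, back wall at x = +53 mm, its roof covers the can from above.
- rest_mid (a point): Midway between the two notched rests (station x = -110 mm, y = -92 mm), on the axis of a chisel lying in them, 55 mm above the bench. The rests are 85 mm apart along the station's y (centres), 8 mm thick, 37 mm wide, cheek tops 61 mm high, V notches of 90 degrees; the plate lies 49 mm below this point. A chisel in them lies along the station's y.
- spray_spot (a point): Point before the nozzle where the middle of the blade belongs: station x = -110 mm, y = 0, 55 mm above the bench. The chisel's head then points to the station's -y.
- cap_top (a point): Centre of the flat top of the can's black sprung cap (34 mm across), 159 mm above the bench when up; it moves with the cap. A small spout on it points to the rests.
- hood_edge (a point): Middle of the front edge of the hood's roof, at its underside: 160 mm above the cap and 22 mm nearer the rests than the cap's axis. A hand straight above the cap does not fit: come in from the rest side, the tool leaning 35 to 45 degrees from vertical.
- spray_cap (a joint): Travel of the cap straight down, m: 0 up, 0.008 fully down. It springs back up by itself; the push needed grows from 3 N to 10 N.
- drying_tray: Fixed shallow metal tray, 130 (x) x 250 (y) mm outside, rim 14 mm high, floor and walls 4 mm thick. Origin under its centre on the bench; its long side runs along its y. A chisel lying on its floor has its axis about 12 mm above the bench.
- filler_tin: Bystander: round tin, 75 mm across, 88 mm high, loose, right of the can. Origin under its centre.
- measure: Bystander: tape measure, 39 x 88 x 67 mm, loose, left of the hood. Origin under its centre.

How it is judged:
On the way, in this order (a step that is already met when the one before it is completed fails the run):
1. the chisel is drawn right out of the socket (distance between chisel_blade and socket_mouth above 0.04 m and z of chisel_blade in the frame of socket_mouth above 0 m), for 0.05 s.
2. the chisel lies in both rests, the middle of its blade within 22 mm of the spray spot, let go (horizontal distance between chisel_blade and spray_spot below 0.022 m and z of chisel_mid in the frame of oiling_station between 0.048 and 0.062 m and angle between the y axis of chisel and the y axis of oiling_station, either way round below 0.12 rad and angle between chisel's own y axis and vertical between 1.45 and 1.69 rad and contact force between each of the arm, the fingers and chisel below 0.1 N and linear speed of chisel below 0.02 m/s), for 0.2 s.
3. the cap is pushed down (6.5 of 8 mm or more) while the chisel lies there (horizontal distance between chisel_blade and spray_spot below 0.022 m and z of chisel_mid in the frame of oiling_station between 0.048 and 0.062 m and angle between the y axis of chisel and the y axis of oiling_station, either way round below 0.12 rad and angle between chisel's own y axis and vertical between 1.45 and 1.69 rad and value of joint spray_cap above 0.0065 m), for 0.05 s.
4. the cap is up again and the chisel still lies there (horizontal distance between chisel_blade and spray_spot below 0.022 m and z of chisel_mid in the frame of oiling_station between 0.048 and 0.062 m and angle between the y axis of chisel and the y axis of oiling_station, either way round below 0.12 rad and angle between chisel's own y axis and vertical between 1.45 and 1.69 rad and value of joint spray_cap below 0.001 m), for 0.05 s.
At the end, for the whole second after the job is handed in: The chisel lies flat (within 4 degrees) on the floor of the drying tray, its middle within 50 mm (tray x) and 35 mm (tray y) of the tray's centre, let go and at rest; the cap is up (within 1 mm) (x of chisel_mid in the frame of drying_tray between -0.05 and 0.05 m and y of chisel_mid in the frame of drying_tray between -0.035 and 0.035 m and z of chisel_mid in the frame of drying_tray below 0.02 m and angle between chisel's own y axis and vertical between 1.5 and 1.64 rad and contact force between each of the arm, the fingers and chisel below 0.1 N and linear speed of chisel below 0.02 m/s and value of joint spray_cap below 0.001 m); the robot touches nothing.
It fails at once if the cap is pushed down more than half way while the blade is not in front of the nozzle (60 mm) (value of joint spray_cap above 0.004 m and horizontal distance between chisel_blade and spray_spot above 0.06 m).
It fails at once if the chisel is dropped (falls or moves faster than 1.2 m/s) (linear speed of chisel above 1.2 m/s).
It fails at once if the tin is moved more than 30 mm (distance of filler_tin from where it was at the start of the episode above 0.03 m).
It fails at once if the tape measure is moved more than 30 mm (distance of measure from where it was at the start of the episode above 0.03 m).
It also fails if it takes over 72 s, if anything falls off the work surface, if the arm or the gripper's body presses on something with over 40 N, if the wrist force passes 120 N, or if a joint passes its speed limit or range.

### The arm

A 6-joint arm with a two-finger parallel gripper is mounted at the origin on the work surface; the furniture and walls round the work are solid. World frame = base frame: x ahead of the robot, y to its left, z up, the work surface at z = 0. Lengths are in m, angles in rad, forces in N, time in s.
With the tool pointing down it reaches from about 0.35 to 0.85 m from the base axis. Payload 8.1 kg.
Tool frame: the origin (TCP) lies between the finger pads; the fingertips stand 11 mm ahead of it and the grasp point (between the pads) lies 8 mm behind it (tips_ahead is the z of the fingertips in the tool frame, in m); z points along the fingers, y is the line along which they close (so a half turn about z gives the same grasp; the last joint's range is limited). The gripper opens to 93 mm and grips with 3 to 60 N. Pads are 15 mm wide; open, the fingers measure 128 mm over their backs; the gripper's body (75 mm by 188 mm) begins 65 mm behind the grasp point.
Start: joints at [1.202, 0.13, 1.488, -0, 1.523, -0.085], TCP at [0.168, 0.576, 0.196] pointing down, gripper open.
Joint ranges: [-2.96, 2.96], [-0.89, 2.26], [0.02, 2.5], [-1.34, 4.48], [0, 2.73], [-2.66, 2.66]. Speed limits (rad/s): [2.39, 2.39, 2.79, 3.14, 3.14, 3.14].

### API

Orientations are given as a rotation vector (axis times angle).
In Python, from plant import read_state, read_camera, close_job, tips_ahead gives the robot as it stands. The module is installed in compiled form; this text tells all that it offers.
- The arm moves only by the tool move_arm, never from a script. Its argument "plan" is a list of rows, each a list of 7 numbers: the turn, a rotation vector about the tool's x, y, z in units of 6 degrees (1.0 is 6 degrees), then the shift along the tool's x, y, z in units of 25 mm (1.0 is 25 mm), then the finger opening in mm, from 0 to 93. A call has exactly 10 rows; each row shifts and turns the commanded pose from where the row before left it, along the tool's axes as they then stand; what a row does not reach is not made up. A row lasts 1/10 s, in which the tool goes at most 50 mm and 8.59 degrees, less where a joint would pass 70% of its speed; a pose out of reach is approached as far as the arm can. A call is refused whole if a number of a shift passes 1 or a number of a turn 1, either way. A call with a gripper value outside its range is refused whole. The fingers move at their own pace and stop on an object; "force" is the grip in N (left out, the last holds). Time passes only in rows, so rows that do not move let the fingers close, or fill a call up. It gives the time, the measured TCP pose, the force, the opening and the grip force at its end, in the units of the state.
- read_state(): the state, without advancing time (a new reading comes with each control period).
- read_camera(name): name is "scene" or "top" or "wrist"; returns a dict with "frame" (384x512x3 uint8, red, green, blue), "z_map" (384x512 float32, m along the optical axis (not along the pixel's ray), 0 where there is no reading), "fx", "fy", "cx", "cy" (pixels), "rvec" (rotation vector, rad) and "tvec" (3), from world to camera coordinates, as OpenCV has them. Camera axes: x right, y down, z forward; pixel columns grow to the right and rows downward; lengths in m; the calibration is good to about 2 mm. A picture is of the moment at which its call begins.
- close_job(): hands the job in; it is judged then, once.
The state is a dict: "t": time; "q": joint angles; "dq": joint speeds; "joint_torque": joint torques, N m; "tool_pos": TCP position; "orientation": TCP orientation; "force": force on the tool from outside, world axes, zero at the start; "wrist_torque": the same for the moment, N m; "opening": finger opening in m; "gripper_force": force on a finger pad.
Only numpy, scipy, OpenCV 4.12 (cv2) and the standard library are available. Lean on these libraries where they do the work, as an engineer would, in place of code of your own. Each camera call takes 0.05 s, during which the arm holds its last target. There are 200 camera calls.

## Working session

There is one attempt and no reset: what is moved stays moved. The work goes in short steps, Python scripts to look and compute and a tool call to move; the robot and the scene stay as the last step left them, time stands still between calls to the robot, and variables do not carry over. Pictures are saved under pics/ and viewed, at most 10 in all, crops included, and the job is handed in when it is done.

Besides the shell and the picture viewer there is one more tool, called after "Call:" as name([rows], argument=value, ...), one row to a line, values as JSON. move_arm: Moves the arm, as the interface text tells. Its arguments: {"type":"object","properties":{"plan":{"type":"array","items":{"type":"array","items":{"type":"number"}}},"force":{"type":"number"}},"required":["plan"]}

```bash
mkdir -p pics; cat > h.py <<'E'
import numpy as np, cv2
from scipy.spatial.transform import Rotation as R
from plant import *
def cam(n):
    c=read_camera(n); c['R']=cv2.Rodrigues(np.array(c['rvec'],float))[0]; c['t']=np.array(c['tvec'],float).ravel(); return c
def cloud(c):
    z=c['z_map']; v,u=np.mgrid[:z.shape[0],:z.shape[1]]
    p=np.stack([(u-c['cx'])/c['fx']*z,(v-c['cy'])/c['fy']*z,z],-1)
    P=(p-c['t'])@c['R']; P[z==0]=np.nan; return P
def proj(c,X):
    p=np.atleast_2d(X)@c['R'].T+c['t']; return np.c_[p[:,0]/p[:,2]*c['fx']+c['cx'],p[:,1]/p[:,2]*c['fy']+c['cy']]
E
python3 - <<'E'
from h import *
ims=[]
for n in ["scene","top"]:
    c=cam(n); np.savez('pics/'+n+'.npz',frame=c['frame'],z=c['z_map'],P=cloud(c)); 
    cv2.imwrite(f'pics/{n}0.png',cv2.resize(c['frame'][:,:,::-1],(800,600)))
    print(n,-c['R'].T@c['t'],c['R'][2],c['fx'])
print(read_state())
print(tips_ahead)
E
```

```text
scene [-0.34655234 -0.98638628  0.79605965] [ 0.61171755  0.66307661 -0.43142908] 497.0217773962982
top [ 0.28320869 -0.03975656  1.38812422] [ 0.21274249  0.00305033 -0.97710354] 486.40455735704404
{'t': 0.1, 'q': array([ 1.20159187e+00,  1.31089938e-01,  1.48914797e+00,  1.80190846e-05,
        1.52297551e+00, -8.53832163e-02]), 'dq': array([-0.0010117 , -0.00151523, -0.00197997, -0.00090391,  0.00122392,
       -0.00044345]), 'joint_torque': array([ 1.27948988e-03, -5.61346972e+01, -4.93093085e+01,  7.70084909e-02,
        2.91398785e-02, -7.62579998e-05]), 'tool_pos': array([0.16778534, 0.57550973, 0.1953021 ]), 'orientation': array([-4.44277569e-01, -3.10963196e+00,  2.47374500e-03]), 'force': array([ 0.02393222, -0.64543113,  0.82115922]), 'wrist_torque': array([ 0.02476411,  0.01497652, -0.02274803]), 'gripper_force': 0.0, 'opening': 0.09304326508650428}
0.011
```

View pics/scene0.png

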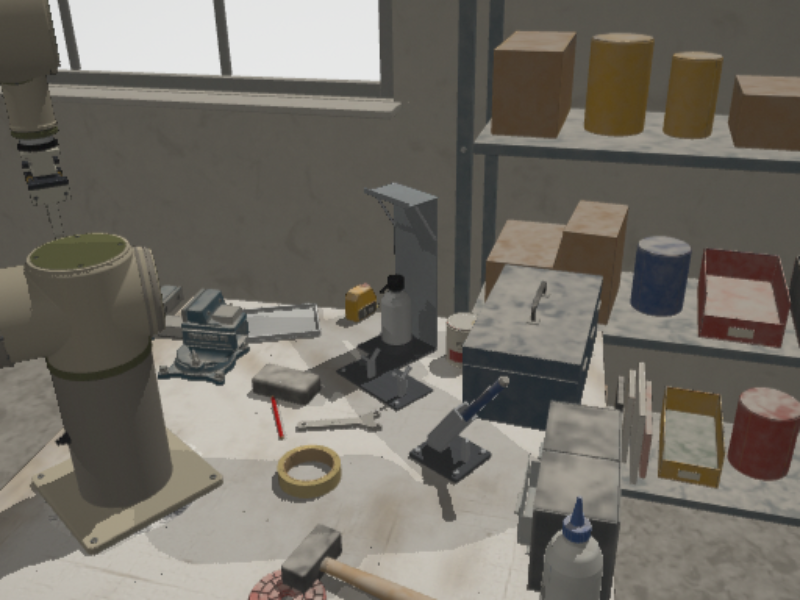

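View pics/top0.png

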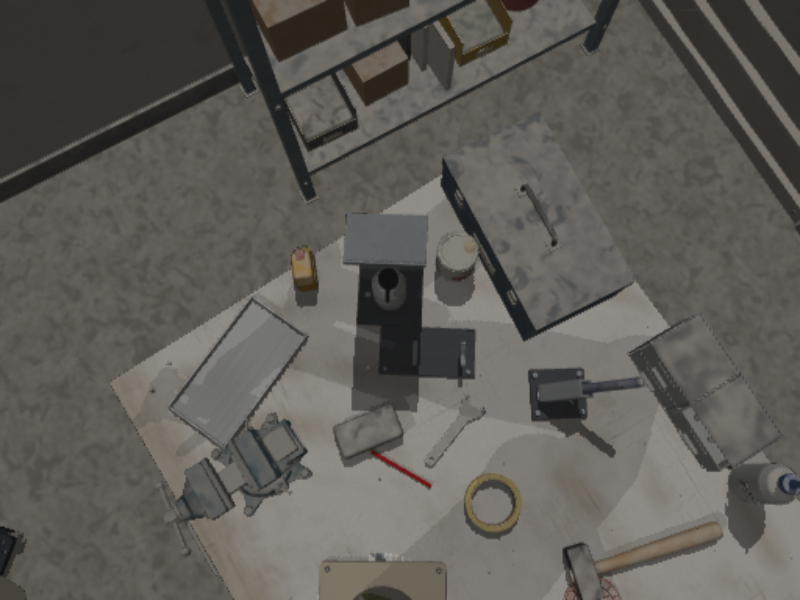

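Scene view: socket with chisel around (470,410), can cap at (395,283), rests at (385,365). Top view: foot (558,393), chisel head (640,382), rests (415,352) and (463,358), cap (388,285), tray (240,370), tin (457,255), tape measure (304,268).

```bash
python3 - <<'E'
from h import *
T=np.load('pics/top.npz'); S=np.load('pics/scene.npz')
s=.64
def box(D,u0,v0,u1,v1,zl,zh):
    m=np.zeros(D['z'].shape,bool); m[int(v0*s):int(v1*s),int(u0*s):int(u1*s)]=1
    P=D['P']; m&=(P[...,2]>zl)&(P[...,2]<zh); return m
def desc(n,m,D):
    p=D['P'][m]; 
    if len(p)<5: print(n,len(p)); return
    r=cv2.minAreaRect(p[:,:2].astype(np.float32)); print(n,len(p),'mean',p.mean(0).round(4),'rect c',np.round(r[0],4),np.round(r[1],4),round(r[2],1),'z',np.percentile(p[:,2],[5,50,95]).round(4))
def line(n,m,D):
    p=D['P'][m]; c=np.median(p,0)
    for _ in range(5):
        d=np.linalg.svd(p-p.mean(0))[2][0]; q=p-p.mean(0); e=np.linalg.norm(q-np.outer(q@d,d),axis=1); p=p[e<.012]
    d*=np.sign(d[2]); t=(p-p.mean(0))@d; print(n,len(p),'c',p.mean(0).round(4),'d',d.round(4),'lean',np.degrees(np.arccos(d[2])).round(1),'ends',(p.mean(0)+t.min()*d).round(4),(p.mean(0)+t.max()*d).round(4))
line('chisel top',box(T,582,365,660,405,.1,.3),T)
line('chisel scene',box(S,455,370,515,425,.1,.3),S)
desc('foot top',box(T,515,355,600,430,.005,.014),T)
desc('foot scene',box(S,400,420,500,490,.005,.014),S)
desc('plate',box(T,340,260,490,385,.003,.010),T)
desc('rests top',box(T,370,320,480,390,.04,.075),T)
desc('rests scene',box(S,340,330,430,400,.04,.075),S)
desc('tray',box(T,160,280,320,450,.002,.025),T)
desc('trayrim',box(T,160,280,320,450,.010,.025),T)
desc('trayS',box(S,150,290,325,345,.002,.02),S)
desc('cap top',box(T,360,255,415,330,.15,.17),T)
desc('cap sc',box(S,375,265,415,300,.13,.17),S)
desc('roof',box(T,330,200,440,275,.2,.5),T)
desc('tin',box(T,430,225,485,290,.06,.12),T)
desc('tape',box(T,285,240,325,300,.05,.09),T)
desc('toolbox',box(T,440,120,640,345,.05,.5),T)
desc('box right',box(T,625,310,790,470,.03,.5),T)
desc('vise',box(T,160,410,310,550,.02,.5),T)
desc('stone',box(T,325,395,410,465,.01,.5),T)
E
```

```text
chisel top 259 c [ 0.4042 -0.3729  0.1498] d [ 0.0307 -0.6149  0.788 ] lean 38.0 ends [ 0.4022 -0.3336  0.0994] [ 0.4059 -0.4076  0.1943]
chisel scene 57 c [ 0.4033 -0.382   0.15  ] d [-0.7324 -0.5853  0.3479] lean 69.6 ends [ 0.5131 -0.2943  0.0979] [ 0.3926 -0.3906  0.1551]
foot top 672 mean [ 0.3998 -0.305   0.0092] rect c [ 0.404  -0.3066] [0.1295 0.1418] 0.6 z [0.0054 0.0091 0.0129]
foot scene 721 mean [ 0.3947 -0.3223  0.0092] rect c [ 0.4417 -0.3136] [0.1745 0.1022] 0.8 z [0.0061 0.0091 0.0121]
plate 2311 mean [ 0.5105 -0.0487  0.0058] rect c [ 0.532  -0.0479] [0.2325 0.2753] 1.8 z [0.0033 0.0055 0.0092]
rests top 94 mean [ 0.4656 -0.092   0.0526] rect c [ 0.4646 -0.0921] [0.0925 0.0421] 88.8 z [0.0445 0.053  0.061 ]
rests scene 190 mean [ 0.515  -0.0617  0.05  ] rect c [ 0.5135 -0.0662] [0.1981 0.0987] 33.6 z [0.0416 0.0496 0.0594]
tray 3763 mean [0.437  0.2658 0.0058] rect c [0.4493 0.2716] [0.3108 0.2904] 1.9 z [0.0022 0.0046 0.0144]
trayrim 473 mean [0.4298 0.2597 0.014 ] rect c [0.4564 0.2278] [0.1782 0.3493] 55.8 z [0.0103 0.0135 0.0197]
trayS 847 mean [0.4793 0.2422 0.0
[... 367 characters left out ...]
 0.0808] 88.3 z [0.319  0.3225 0.3279]
tin 652 mean [ 0.646  -0.1275  0.0829] rect c [ 0.647  -0.1279] [0.0754 0.0827] 27.4 z [0.0691 0.0832 0.0899]
tape 280 mean [0.6165 0.1551 0.0629] rect c [0.6189 0.156 ] [0.0651 0.0363] 9.7 z [0.0544 0.0638 0.0687]
toolbox 10281 mean [ 0.6774 -0.2447  0.1356] rect c [ 0.6661 -0.2089] [0.3449 0.3021] 26.9 z [0.0816 0.1422 0.1472]
box right 5191 mean [ 0.3912 -0.5331  0.1228] rect c [ 0.3628 -0.5198] [0.2807 0.1904] 31.3 z [0.069  0.1332 0.1384]
vise 3195 mean [0.2547 0.2376 0.1121] rect c [0.2474 0.2537] [0.1487 0.2557] 34.9 z [0.0329 0.1232 0.1467]
stone 946 mean [0.3295 0.031  0.0323] rect c [0.3134 0.0245] [0.0988 0.1151] 22.8 z [0.0263 0.0326 0.0376]
```

```bash
cat >> h.py <<'E'
from scipy.optimize import fsolve
def frame(z,y):
    z=np.array(z,float); z/=np.linalg.norm(z); y=np.array(y,float); y-=z*(y@z); y/=np.linalg.norm(y)
    return np.c_[np.cross(y,z),y,z]
def rows(p1,R1,n=10,start=None):
    """constant row taking the present pose to p1,R1 in n rows"""
    if start is None:
        s=read_state(); p0,R0=s['tool_pos'],R.from_rotvec(s['orientation']).as_matrix()
    else: p0,R0=start
    w=R.from_matrix(R0.T@R1).as_rotvec()/n
    Rs=[R0@R.from_rotvec(w*k).as_matrix() for k in range(n+1)]
    M=sum((Rs[k]+Rs[k+1])/2 for k in range(n)); v=np.linalg.solve(M,np.array(p1)-p0)
    print(n,'rows turn',(np.degrees(w)/6).round(3),'shift',(v/.025).round(3)); return np.array(p1),R1
E
python3 - <<'E'
from h import *
Rg=frame([0,-.8,-.6],[1,0,0]); Rd=frame([0,0,-1],[1,0,0])
a=rows([.30,.33,.30],frame([0,0,-1],[.7,.7,0]),10)
b=rows([.40,.02,.30],frame([0,0,-1],[1,-.1,0]),14,a)
c=rows([.405,-.24,.24],Rg,10,b)
# tray corners
T=np.load('pics/top.npz');P=T['P'];g=cv2.cvtColor(T['frame'],cv2.COLOR_RGB2HSV)
m=(P[...,2]>.009)&(P[...,2]<.02)&(P[...,0]>.3)&(P[...,0]<.6)&(P[...,1]>.12)&(P[...,1]<.42)
p=P[m];r=cv2.minAreaRect(p[:,:2].astype(np.float32));print(r,len(p))
d=np.array([.62,.78]);q=np.array([.78,-.62])
s=p[:,:2]-[.44,.26]
print(np.percentile(s@d,[1,3,50,97,99]).round(3),np.percentile(s@q,[1,3,50,97,99]).round(3))
E
```

```text
10 rows turn [-0.002  0.     0.479] shift [-0.966 -0.582 -0.418]
14 rows turn [0.    0.    0.604] shift [-0.962 -0.03  -0.   ]
10 rows turn [-0.044 -0.885 -0.088] shift [-0.852  0.068  0.705]
((0.4596167206764221, 0.22673165798187256), (0.1787404865026474, 0.3378233313560486), 56.28212356567383) 541
[-0.107 -0.104 -0.001  0.075  0.077] [-0.135 -0.133 -0.013  0.162  0.19 ]
```

Call:
move_arm([
  [0,0,0.48,-0.97,-0.58,-0.42,93],
  [0,0,0.48,-0.97,-0.58,-0.42,93],
  [0,0,0.48,-0.97,-0.58,-0.42,93],
  [0,0,0.48,-0.97,-0.58,-0.42,93],
  [0,0,0.48,-0.97,-0.58,-0.42,93],
  [0,0,0.48,-0.97,-0.58,-0.42,93],
  [0,0,0.48,-0.97,-0.58,-0.42,93],
  [0,0,0.48,-0.97,-0.58,-0.42,93],
  [0,0,0.48,-0.97,-0.58,-0.42,93],
  [0,0,0.48,-0.97,-0.58,-0.42,93],
])

```text
t: 1.1
tool_pos: [0.3075, 0.3324, 0.3012]
orientation: [-1.207, -2.9, 0.001]
force: [0.9, 0.3, 0.5]
opening: 0.0926
gripper_force: 0.0
```

Call:
move_arm([
  [0,0,0.6,-0.96,-0.03,0,93],
  [0,0,0.6,-0.96,-0.03,0,93],
  [0,0,0.6,-0.96,-0.03,0,93],
  [0,0,0.6,-0.96,-0.03,0,93],
  [0,0,0.6,-0.96,-0.03,0,93],
  [0,0,0.6,-0.96,-0.03,0,93],
  [0,0,0.6,-0.96,-0.03,0,93],
  [0,0,0.6,-0.96,-0.03,0,93],
  [0,0,0.6,-0.96,-0.03,0,93],
  [0,0,0.6,-0.96,-0.03,0,93],
])

```text
t: 2.1
tool_pos: [0.4144, 0.1221, 0.3008]
orientation: [-2.044, -2.385, 0.001]
force: [0.1, 0.4, -0.5]
opening: 0.093
gripper_force: 0.0
```

```bash
python3 - <<'E'
from h import *
Rg=frame([0,-.8,-.6],[1,0,0])
b=rows([.40,-.05,.30],frame([0,0,-1],[1,0,0]),8)
c=rows([.405,-.25,.22],Rg,10,b)
E
```

```text
8 rows turn [-0.001  0.     0.183] shift [-0.853 -0.138  0.004]
10 rows turn [ 0.    -0.886  0.   ] shift [-0.594  0.02   0.668]
```

Call:
move_arm([
  [0,0,0.18,-0.85,-0.14,0,93],
  [0,0,0.18,-0.85,-0.14,0,93],
  [0,0,0.18,-0.85,-0.14,0,93],
  [0,0,0.18,-0.85,-0.14,0,93],
  [0,0,0.18,-0.85,-0.14,0,93],
  [0,0,0.18,-0.85,-0.14,0,93],
  [0,0,0.18,-0.85,-0.14,0,93],
  [0,0,0.18,-0.85,-0.14,0,93],
  [0,0,0,0,0,0,93],
  [0,0,0,0,0,0,93],
])

```text
t: 3.1
tool_pos: [0.4017, -0.0485, 0.301]
orientation: [-2.216, -2.226, -0.0]
force: [-0.2, 0.7, -0.5]
opening: 0.093
gripper_force: 0.0
```

```bash
python3 - <<'E'
from h import *
c=cam('wrist'); np.savez('pics/w1.npz',frame=c['frame'],z=c['z_map'],P=cloud(c),R=c['R'],t=c['t'])
cv2.imwrite('pics/w1.png',c['frame'][:,:,::-1]); print(-c['R'].T@c['t'],c['R'][2],c['fx'])
E
```

```text
[0.40091262 0.02095772 0.48936601] [ 7.85560512e-04 -2.48434630e-01 -9.68648346e-01] 275.2320830874396
```

View pics/w1.png

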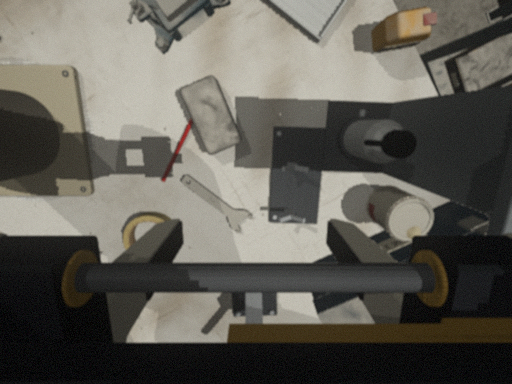

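Call:
move_arm([
  [0,-0.89,0,-0.59,0.02,0.67,93],
  [0,-0.89,0,-0.59,0.02,0.67,93],
  [0,-0.89,0,-0.59,0.02,0.67,93],
  [0,-0.89,0,-0.59,0.02,0.67,93],
  [0,-0.89,0,-0.59,0.02,0.67,93],
  [0,-0.89,0,-0.59,0.02,0.67,93],
  [0,-0.89,0,-0.59,0.02,0.67,93],
  [0,-0.89,0,-0.59,0.02,0.67,93],
  [0,-0.89,0,-0.59,0.02,0.67,93],
  [0,-0.89,0,-0.59,0.02,0.67,93],
])

```text
t: 4.15
tool_pos: [0.4087, -0.2436, 0.2115]
orientation: [1.652, 1.666, -0.833]
force: [1.2, 0.5, 0.6]
opening: 0.0931
gripper_force: 0.0
```

```bash
python3 - <<'E'
from h import *
c=cam('wrist'); np.savez('pics/w2.npz',frame=c['frame'],z=c['z_map'],P=cloud(c),R=c['R'],t=c['t'])
cv2.imwrite('pics/w2.png',c['frame'][:,:,::-1]); print(-c['R'].T@c['t'],c['R'][2],c['fx'])
E
```

```text
[ 0.4064569  -0.05021408  0.26818985] [ 0.00782433 -0.92706961 -0.37480757] 275.2320830874396
```

View pics/w2.png

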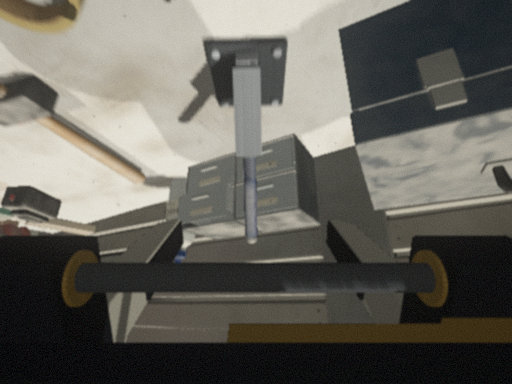

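Wrist 1 shows the station with rests near (270,180)/(290,212) and cap at (400,142). Wrist 2 shows the tube at (247,110) and the chisel shank at column 250, rows 157–240, between the open fingers.

```bash
python3 - <<'E'
from h import *
D=np.load('pics/w2.npz'); z=D['z'];P=D['P']
C=-D['R'].T@D['t']
pts=[];cen=[]
for v in range(160,240,4):
    row=z[v,225:280]; k=np.where((row>0)&(row<np.min(row[row>0])+.012))[0]
    u=225+(k.min()+k.max())/2; 
    p=P[v,225+k]; pts.append(np.median(p,0)); cen.append((u,v,len(k)))
pts=np.array(pts); print(cen[::4]); print(pts[::3].round(4))
d=np.linalg.svd(pts-pts.mean(0))[2][0]; d*=np.sign(d[2]); m=pts.mean(0); print('front line',m.round(4),d.round(4),np.degrees(np.arccos(d[2])))
v=C-m; v-=d*(v@d); v/=np.linalg.norm(v); a=m-v*.0078; print('axis',a.round(4),'at z=.131',(a+d*(.131-a[2])/d[2]).round(4),'at .19',(a+d*(.19-a[2])/d[2]).round(4))
# mouth: tube end
m=(P[...,2]>.06)&(P[...,2]<.105); m[:, :232]=0;m[:,265:]=0;m[:60]=0;m[170:]=0
p=P[m];print(len(p),np.nanpercentile(p,[2,50,98],axis=0).round(4))
# station from w1
D=np.load('pics/w1.npz');P=D['P']
m=(P[...,2]>.05)&(P[...,2]<.066)&(P[...,0]>.42)&(P[...,0]<.51)&(P[...,1]>-.16)&(P[...,1]<-.03)
p=P[m];print('rests',len(p));
for s in (p[:,1]>-.09,p[:,1]<-.09):
    q=p[s]; print(len(q),q.mean(0).round(4),q.min(0).round(4),q.max(0).round(4))
m=(P[...,2]>.152)&(P[...,2]<.168)&(P[...,0]>.53)&(P[...,0]<.62)&(abs(P[...,1])<.04)
p=P[m];r=cv2.minEnclosingCircle(p[:,:2].astype(np.float32));print('cap',len(p),p.mean(0).round(4),p.min(0),p.max(0),r)
# plate of rests edges
T=np.load('pics/top.npz')
for n,D in(('w1',np.load('pics/w1.npz')),('top',T)):
    P=D['P'];m=(P[...,2]>.31)&(P[...,2]<.335)&(P[...,0]>.5)&(P[...,0]<.68)&(abs(P[...,1])<.1)
    if m.sum()>50:
        p=P[m];r=cv2.minAreaRect(p[:,:2].astype(np.float32));print(n,'roof',r,np.median(p[:,2]),cv2.boxPoints(r))
    g=cv2.cvtColor(D['frame'],cv2.COLOR_RGB2GRAY)
    m=(P[...,2]<.012)&(P[...,0]>.40)&(P[...,0]<.53)&(P[...,1]>-.19)&(P[...,1]<-.03)&(g<70)
    p=P[m];r=cv2.minAreaRect(p[:,:2].astype(np.float32));print(n,'plate',len(p),r)
E
```

```text
[(np.float64(249.0), 160, 13), (np.float64(249.0), 176, 13), (np.float64(250.0), 192, 13), (np.float64(250.0), 208, 13), (np.float64(250.5), 224, 12)]
[[ 0.4025 -0.3411  0.108 ]
 [ 0.4025 -0.3496  0.1198]
 [ 0.4037 -0.3581  0.1319]
 [ 0.4037 -0.3674  0.144 ]
 [ 0.4037 -0.3763  0.1566]
 [ 0.4043 -0.3853  0.1696]
 [ 0.405  -0.396   0.1824]]
front line [ 0.4037 -0.3693  0.1466] [ 0.0267 -0.5945  0.8036] 36.522250950550536
axis [ 0.4036 -0.3756  0.1419] at z=.131 [ 0.4032 -0.3675  0.131 ] at .19 [ 0.4052 -0.4112  0.19  ]
1350 [[ 0.3866 -0.3357  0.0611]
 [ 0.4014 -0.3091  0.0821]
 [ 0.4151 -0.294   0.1042]]
rests 182
93 [ 0.4669 -0.0494  0.0562] [ 0.4448 -0.054   0.0503] [ 0.4879 -0.0454  0.0612]
89 [ 0.4641 -0.1338  0.0562] [ 0.4422 -0.1388  0.0502] [ 0.4855 -0.1295  0.0613]
cap 663 [ 0.5751 -0.0027  0.1582] [ 0.5573894  -0.01939677  0.15204845] [0.59322774 0.01293663 0.16085281] ((0.5753085613250732, -0.0028957061003893614), 0.018022334203124046)
w1 roof ((0.5559319853782654, -0.017681319266557693), (0.014973345212638378, 0.06310435384511948), 8.370834350585938) 0.32464786158266395 [[ 0.5439317   0.01244481]
 [ 0.55311847 -0.04998726]
 [ 0.56793225 -0.04780745]
 [ 0.5587455   0.01462462]]
w1 plate 1845 ((0.47960808873176575, -0.09318957477807999), (0.12723170220851898, 0.09904862195253372), 89.14250183105469)
top roof ((0.5953614115715027, -0.0029411204159259796), (0.1201094537973404, 0.08081508427858353), 88.19164276123047) 0.3224745096357411 [[ 0.5530789  -0.06169081]
 [ 0.6338537  -0.06424106]
 [ 0.63764393  0.05580857]
 [ 0.55686915  0.05835882]]
top plate 1457 ((0.4644477963447571, -0.09449770301580429), (0.12836448848247528, 0.1298256665468216), 89.49597930908203)
```

```bash
python3 - <<'E'
from h import *
d=np.array([.028,-.596,.803]); d/=np.linalg.norm(d); z=np.array([0,-.803,-.596]); z/=np.linalg.norm(z)
Rg=frame(z,np.cross(z,-d)); print(Rg)
rows([.404,-.3734,.1262],Rg,10)
E
```

```text
[[-0.02798868  0.99960824  0.        ]
 [ 0.59575906  0.01668105 -0.80298996]
 [-0.80267538 -0.02247463 -0.59599255]]
10 rows turn [ 0.004  0.008 -0.019] shift [-0.037 -0.013  0.609]
```

Call:
move_arm([
  [0,0,-0.02,-0.04,-0.01,0.61,93],
  [0,0,-0.02,-0.04,-0.01,0.61,93],
  [0,0,-0.02,-0.04,-0.01,0.61,93],
  [0,0,-0.02,-0.04,-0.01,0.61,93],
  [0,0,-0.02,-0.04,-0.01,0.61,93],
  [0,0,-0.02,-0.04,-0.01,0.61,93],
  [0,0,-0.02,-0.04,-0.01,0.61,93],
  [0,0,-0.02,-0.04,-0.01,0.61,93],
  [0,0,-0.02,-0.04,-0.01,0.61,93],
  [0,0,-0.02,-0.04,-0.01,0.61,93],
])

```text
t: 5.2
tool_pos: [0.4071, -0.3722, 0.1287]
orientation: [1.643, 1.687, -0.841]
force: [0.5, 0.2, 0.6]
opening: 0.0929
gripper_force: 0.0
```

Call:
move_arm([
  [0,0,0,0,0,0,40],
  [0,0,0,0,0,0,28],
  [0,0,0,0,0,0,22],
  [0,0,0,0,0,0,8],
  [0,0,0,0,0,0,8],
  [0,0,0,0,0,0,8],
  [0,0,0,0,0,0,8],
  [0,0,0,0,0,0,8],
  [0,0,0,0,0,0,8],
  [0,0,0,0,0,0,8],
], force=40)

```text
t: 6.2
tool_pos: [0.4061, -0.3728, 0.1287]
orientation: [1.642, 1.686, -0.844]
force: [-0.2, -0.6, -0.0]
opening: 0.0177
gripper_force: 0.0
```

Call:
move_arm([
  [0,0,0,0,0,0,8],
  [0,0,0,0,0,0,8],
  [0,0,0,0,0,0,8],
  [0,0,0,0,0,0,8],
  [0,0,0,-0.1,0,0,8],
  [0,0,0,-0.2,0,0,8],
  [0,0,0,-0.3,0,0,8],
  [0,0,0,-0.4,0,0,8],
  [0,0,0,-0.4,0,0,8],
  [0,0,0,-0.4,0,0,8],
])

```text
t: 7.2
tool_pos: [0.4073, -0.4003, 0.166]
orientation: [1.642, 1.685, -0.843]
force: [0.7, -0.1, 0.7]
opening: 0.0081
gripper_force: 0.0
```

The fingers closed to 8 mm with no force: the chisel was missed. I'll look before doing anything else.

```bash
python3 - <<'E'
from h import *
c=cam('scene'); f=c['frame'][:,:,::-1][190:330,230:390]
w=cam('wrist')['frame'][:,:,::-1]
s=read_state();p=s['tool_pos'];Rt=R.from_rotvec(s['orientation']).as_matrix();print(proj(c,[p,p+.011*Rt[:,2],p-.1*Rt[:,2]])-[230,190])
cv2.imwrite('pics/m1.png',np.hstack([cv2.resize(f,(480,420)),cv2.resize(w,(320,420))])) 
P=cloud(c)
t=cam('top');np.savez('pics/t2.npz',frame=t['frame'],P=cloud(t))
P=cloud(t);print(P[235:255:3,380:415:5,2].round(3))
E
```

```text
[[88.99361166 59.00730316]
 [91.96454655 62.98923432]
 [62.69752185 23.76276789]]
[[ 0.273  0.265  0.213  0.203 -0.002 -0.003  0.019]
 [ 0.261  0.222  0.219  0.206  0.19  -0.009  0.026]
 [ 0.261  0.003  0.192  0.2    0.19  -0.003  0.192]
 [ 0.27   0.266  0.212  0.156  0.17   0.183  0.196]
 [ 0.268  0.267  0.216  0.203  0.192  0.18   0.193]
 [ 0.268  0.267  0.213  0.203  0.194 -0.001 -0.   ]
 [ 0.266  0.27   0.001  0.    -0.    -0.004 -0.   ]]
```

View pics/m1.png

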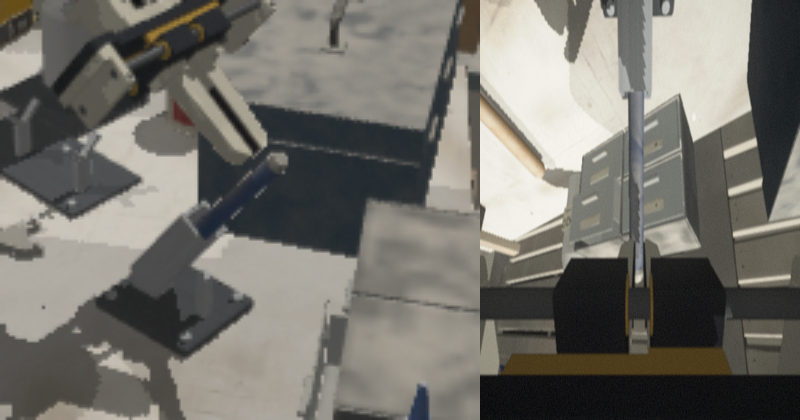

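Chisel unmoved (head at (275,163) in the crop); fingertips at about (255,155) look short of where the TCP projects. I'll measure the tips.

```bash
python3 - <<'E'
from h import *
s=read_state();p=s['tool_pos'];Rt=R.from_rotvec(s['orientation']).as_matrix();print(s['opening'],s['gripper_force'])
for n in('scene','top','wrist'):
    c=cam(n);P=cloud(c);q=(P-p)@Rt
    m=(abs(q[...,0])<.012)&(abs(q[...,1])<.04)&(q[...,2]>-.05)&(q[...,2]<.04)
    k=q[m];print(n,len(k))
    for lo in np.arange(-.05,.04,.01):
        b=k[(k[:,2]>=lo)&(k[:,2]<lo+.01)]
        if len(b)>2: print(round(lo,3),len(b),'x',b[:,0].min().round(3),b[:,0].max().round(3),'y',b[:,1].min().round(3),b[:,1].max().round(3))
E
```

```text
0.007791535371834631 0.0
scene 269
-0.05 73 x -0.012 0.008 y -0.02 0.02
-0.04 76 x -0.012 0.008 y -0.02 0.02
-0.03 65 x -0.012 0.009 y -0.018 0.017
-0.02 4 x -0.012 0.012 y -0.007 -0.003
-0.01 34 x -0.012 0.011 y -0.012 -0.004
0.0 17 x -0.01 0.011 y -0.01 -0.003
top 128
-0.05 33 x -0.01 0.008 y -0.019 0.017
-0.04 41 x -0.011 0.009 y -0.018 0.018
-0.03 13 x -0.008 0.004 y -0.011 0.014
-0.02 36 x -0.012 0.012 y -0.01 0.006
-0.01 5 x -0.008 0.002 y -0.009 0.006
wrist 1267
-0.05 340 x 0.009 0.012 y -0.02 0.018
-0.04 327 x -0.005 0.012 y -0.019 0.017
-0.03 120 x 0.004 0.012 y -0.016 0.015
-0.02 466 x -0.012 0.012 y -0.011 0.005
-0.01 14 x 0.005 0.012 y -0.011 0.005
```

```bash
python3 - <<'E'
from h import *
L=[('w1',[.4017,-.0485,.301],[-2.216,-2.226,0]),('w2',[.4087,-.2436,.2115],[1.652,1.666,-.833])]
for n,p,r in L:
    q=(np.load(f'pics/{n}.npz')['P']-p)@R.from_rotvec(r).as_matrix()
    m=(abs(q[...,0])<.015)&(abs(q[...,1])<.075)&(abs(q[...,1])>.04)&(q[...,2]>-.08)&(q[...,2]<.03)
    print(n,np.histogram(q[m][:,2],np.arange(-.08,.031,.01)))
# scene now: finger tip max z fine histogram
s=read_state();p=s['tool_pos'];Rt=R.from_rotvec(s['orientation']).as_matrix()
c=cam('scene');q=(cloud(c)-p)@Rt
m=(q[...,0]<.0)&(q[...,0]>-.03)&(abs(q[...,1])<.03)&(q[...,2]>-.05)&(q[...,2]<.03)
print(np.histogram(q[m][:,2],np.arange(-.05,.031,.005)))
E
```

```text
w1 (array([728, 792, 746, 667, 551, 310,   0,   0,   0,   0,   0]), array([-8.00000000e-02, -7.00000000e-02, -6.00000000e-02, -5.00000000e-02,
       -4.00000000e-02, -3.00000000e-02, -2.00000000e-02, -1.00000000e-02,
       -4.16333634e-17,  1.00000000e-02,  2.00000000e-02,  3.00000000e-02]))
w2 (array([798, 775, 741, 666, 532, 263,   0,   0,   0,   0,   0]), array([-8.00000000e-02, -7.00000000e-02, -6.00000000e-02, -5.00000000e-02,
       -4.00000000e-02, -3.00000000e-02, -2.00000000e-02, -1.00000000e-02,
       -4.16333634e-17,  1.00000000e-02,  2.00000000e-02,  3.00000000e-02]))
(array([37, 29, 32, 33, 29, 22,  0,  8, 27, 30, 17,  0,  0,  0,  0,  0]), array([-5.00000000e-02, -4.50000000e-02, -4.00000000e-02, -3.50000000e-02,
       -3.00000000e-02, -2.50000000e-02, -2.00000000e-02, -1.50000000e-02,
       -1.00000000e-02, -5.00000000e-03, -2.77555756e-17,  5.00000000e-03,
        1.00000000e-02,  1.50000000e-02,  2.00000000e-02,  2.50000000e-02,
        3.00000000e-02]))
```

The fingertips sit consistently (three poses, three cameras) at tool z ≈ −23 mm, not +11, so the reported TCP is about 34 mm too far ahead. I'll treat the grasp point as z = −41 mm in the reported frame.

```bash
python3 - <<'E'
from h import *
q=(np.load('pics/w1.npz')['P']-np.array([.4017,-.0485,.301]))@R.from_rotvec([-2.216,-2.226,0]).as_matrix()
m=(abs(q[...,0])<.015)&(abs(q[...,1])<.075)&(abs(q[...,1])>.04)&(q[...,2]>-.08)&(q[...,2]<.03)
print(np.percentile(q[m][:,2],[99,100]))
d=np.array([.028,-.596,.803]); d/=np.linalg.norm(d); z=np.array([0,-.803,-.596]); z/=np.linalg.norm(z)
rows(np.array([.404,-.367,.131])+.041*z,frame(z,np.cross(z,-d)),6)
E
```

```text
[-0.02324952 -0.02133357]
6 rows turn [ 0.006 -0.001 -0.005] shift [ 0.307 -0.012  0.233]
```

Call:
move_arm([
  [0,0,0,0,0,0,93],
  [0,0,0,0,0,0,93],
  [0,0,0,0,0,0,93],
  [0,0,0,0,0,0,93],
  [0,0,0,0.31,-0.01,0.23,93],
  [0,0,0,0.31,-0.01,0.23,93],
  [0,0,0,0.31,-0.01,0.23,93],
  [0,0,0,0.31,-0.01,0.23,93],
  [0,0,0,0.31,-0.01,0.23,93],
  [0,0,0,0.31,-0.01,0.23,93],
])

```text
t: 8.55
tool_pos: [0.4045, -0.3995, 0.1059]
orientation: [1.642, 1.686, -0.844]
force: [-1.0, 0.0, -0.0]
opening: 0.0832
gripper_force: 0.0
```

Call:
move_arm([
  [0,0,0,0,0,0,8],
  [0,0,0,0,0,0,8],
  [0,0,0,0,0,0,8],
  [0,0,0,0,0,0,8],
  [0,0,0,0,0,0,8],
  [0,0,0,0,0,0,8],
  [0,0,0,0,0,0,8],
  [0,0,0,0,0,0,8],
  [0,0,0,0,0,0,8],
  [0,0,0,0,0,0,8],
], force=40)

```text
t: 9.55
tool_pos: [0.4047, -0.3996, 0.107]
orientation: [1.642, 1.686, -0.844]
force: [-0.9, -0.3, 0.0]
opening: 0.0167
gripper_force: 40.0
```

Call:
move_arm([
  [0,0,0,-0.2,0,0,8],
  [0,0,0,-0.5,0,0,8],
  [0,0,0,-0.5,0,0,8],
  [0,0,0,-0.5,0,0,8],
  [0,0,0,-0.5,0,0,8],
  [0,0,0,-0.5,0,0,8],
  [0,0,0,-0.5,0,0,8],
  [0,0,0,-0.5,0,0,8],
  [0,0,0,-0.5,0,0,8],
  [0,0,0,-0.5,0,0,8],
])

```text
t: 10.55
tool_pos: [0.4071, -0.4698, 0.2011]
orientation: [1.643, 1.687, -0.844]
force: [0.3, -0.3, -3.1]
opening: 0.016
gripper_force: 40.0
```

```bash
python3 - <<'E'
from h import *
s=read_state();p=s['tool_pos'];Rt=R.from_rotvec(s['orientation']).as_matrix();print(p,s['gripper_force'],s['opening'])
for n in('scene','top','wrist'):
    c=cam(n);q=(cloud(c)-p)@Rt+[0,0,.041]
    m=(abs(q[...,0])<.2)&(abs(q[...,1])<.02)&(abs(q[...,2])<.022)&(abs(q[...,0])>.012)
    k=q[m];print(n,len(k))
    for lo in np.arange(-.12,.16,.02):
        b=k[(k[:,0]>=lo)&(k[:,0]<lo+.02)]
        if len(b)>2: print(round(lo,3),len(b),'x',b[:,0].min().round(4),b[:,0].max().round(4),'y',b[:,1].min().round(3),b[:,1].max().round(3),'z',np.median(b[:,2]).round(4))
E
```

```text
[ 0.4070926  -0.46979352  0.20114963] 39.99399662017822 0.01601555529170934
scene 649
-0.08 65 x -0.0772 -0.0604 y -0.008 0.007 z 0.0022
-0.06 57 x -0.0596 -0.0409 y -0.01 0.002 z 0.0025
-0.04 59 x -0.0398 -0.0201 y -0.009 0.006 z 0.0035
-0.02 19 x -0.0196 -0.0125 y -0.009 0.013 z 0.0026
0.02 38 x 0.0223 0.0398 y -0.01 0.002 z 0.0035
0.04 45 x 0.0401 0.0584 y -0.009 -0.0 z 0.0033
0.06 37 x 0.0604 0.0795 y -0.01 0.001 z 0.0037
0.08 25 x 0.0808 0.0979 y -0.006 -0.0 z 0.003
0.1 18 x 0.1009 0.1192 y -0.007 0.001 z 0.0038
0.12 7 x 0.1207 0.131 y -0.005 -0.0 z 0.0031
0.14 67 x 0.1535 0.1599 y -0.017 0.017 z -0.0001
0.16 127 x 0.1602 0.1797 y -0.017 0.016 z 0.0001
top 221
-0.08 58 x -0.0783 -0.0601 y -0.006 0.008 z -0.0068
-0.06 54 x -0.0598 -0.0406 y -0.007 0.01 z -0.0072
-0.04 57 x -0.0398 -0.0205 y -0.007 0.009 z -0.0074
-0.02 28 x -0.0194 -0.012 y -0.01 0.016 z -0.0072
0.0 6 x 0.0128 0.0187 y 0.002 0.007 z -0.006
0.02 8 x 0.0205 0.0369 y 0.003 0.009 z -0.006
wrist 6338
-0.06 360 x -0.052 -0.04 y -0.008 0.008 z -0.0076
-0.04 440 x -0.04 -0.0276 y -0.008 0.008 z -0.008
0.0 388 x 0.012 0.02 y -0.008 0.008 z -0.0074
0.02 1059 x 0.02 0.04 y -0.008 0.008 z -0.0073
0.04 1157 x 0.04 0.06 y -0.008 0.008 z -0.0071
0.06 1114 x 0.06 0.08 y -0.008 0.008 z -0.0062
0.08 772 x 0.0802 0.1 y -0.005 0.004 z -0.0046
0.1 915 x 0.1 0.12 y -0.005 0.004 z -0.0029
0.12 133 x 0.1201 0.1233 y -0.005 0.004 z -0.0017
```

```bash
cat >> h.py <<'E'
G=.041
PS=np.radians(-1.8)
def Rplace(t=10,yaw=PS):
    sx=np.array([np.cos(yaw),np.sin(yaw),0]); t=np.radians(t)
    return frame(sx*np.sin(t)+np.array([0,0,-np.cos(t)]),sx)
def tgt(g,Rm): return np.array(g)+Rm[:,2]*G
E
python3 - <<'E'
from h import *
Rp=Rplace(); a=rows(tgt([.4651,-.1005,.165],Rp),Rp,16)
s=read_state();R0=R.from_rotvec(s['orientation']).as_matrix()
P=np.load('pics/top.npz')['P'];m=(P[...,2]>.09)&(P[...,1]<-.13)&(P[...,0]<.60)&(P[...,0]>.42)&(P[...,1]>-.3);print(np.nanpercentile(P[m],[0,5,50,100],axis=0))
E
```

```text
16 rows turn [-0.092  0.552  0.079] shift [ 0.95   0.166 -0.24 ]
[[ 0.49369044 -0.29994765  0.09007021]
 [ 0.50714868 -0.29457914  0.11299016]
 [ 0.5562195  -0.25293084  0.14216925]
 [ 0.59992656 -0.19517566  0.15188758]]
```

```bash
python3 - <<'E'
from h import *
Rp=Rplace(); s=read_state(); p0=s['tool_pos'];R0=R.from_rotvec(s['orientation']).as_matrix()
a=rows(tgt([.415,-.36,.27],Rp),Rp,10)
b=rows(tgt([.4651,-.1005,.165],Rp),Rp,12,a)
# path check of step 1
w=R.from_matrix(R0.T@Rp).as_rotvec()/10
M=[R0@R.from_rotvec(w*k).as_matrix() for k in range(11)]
v=np.linalg.solve(sum((M[k]+M[k+1])/2 for k in range(10)),a[0]-p0); p=p0
for k in range(10):
    p=p+(M[k]+M[k+1])/2@v; g=p-G*M[k+1][:,2]; print(g.round(3),'blade',(g+.131*M[k+1][:,0]).round(3),'head',(g-.078*M[k+1][:,0]).round(3))
E
```

```text
10 rows turn [-0.147  0.884  0.127] shift [ 0.356  0.079 -0.303]
12 rows turn [0. 0. 0.] shift [0.87  0.077 0.369]
[ 0.408 -0.428  0.227] blade [ 0.407 -0.34   0.13 ] head [ 0.409 -0.48   0.285]
[ 0.41  -0.419  0.229] blade [ 0.41  -0.323  0.14 ] head [ 0.409 -0.476  0.282]
[ 0.411 -0.41   0.231] blade [ 0.412 -0.306  0.152] head [ 0.41  -0.472  0.279]
[ 0.412 -0.402  0.235] blade [ 0.414 -0.291  0.165] head [ 0.41  -0.468  0.276]
[ 0.412 -0.393  0.239] blade [ 0.416 -0.276  0.18 ] head [ 0.411 -0.463  0.274]
[ 0.413 -0.386  0.244] blade [ 0.417 -0.264  0.196] head [ 0.411 -0.458  0.272]
[ 0.414 -0.378  0.249] blade [ 0.418 -0.252  0.213] head [ 0.411 -0.453  0.271]
[ 0.414 -0.372  0.256] blade [ 0.419 -0.243  0.231] head [ 0.412 -0.448  0.27 ]
[ 0.415 -0.365  0.263] blade [ 0.419 -0.235  0.25 ] head [ 0.412 -0.443  0.27 ]
[ 0.415 -0.36   0.27 ] blade [ 0.419 -0.229  0.27 ] head [ 0.413 -0.438  0.27 ]
```

Call:
move_arm([
  [-0.15,0.88,0.13,0.36,0.08,-0.3,8],
  [-0.15,0.88,0.13,0.36,0.08,-0.3,8],
  [-0.15,0.88,0.13,0.36,0.08,-0.3,8],
  [-0.15,0.88,0.13,0.36,0.08,-0.3,8],
  [-0.15,0.88,0.13,0.36,0.08,-0.3,8],
  [-0.15,0.88,0.13,0.36,0.08,-0.3,8],
  [-0.15,0.88,0.13,0.36,0.08,-0.3,8],
  [-0.15,0.88,0.13,0.36,0.08,-0.3,8],
  [-0.15,0.88,0.13,0.36,0.08,-0.3,8],
  [-0.15,0.88,0.13,0.36,0.08,-0.3,8],
])

```text
t: 11.7
tool_pos: [0.4227, -0.357, 0.2222]
orientation: [2.161, 2.094, 0.188]
force: [0.8, -0.1, -3.7]
opening: 0.0163
gripper_force: 40.0
```

Call:
move_arm([
  [0,0,0,0.87,0.08,0.37,8],
  [0,0,0,0.87,0.08,0.37,8],
  [0,0,0,0.87,0.08,0.37,8],
  [0,0,0,0.87,0.08,0.37,8],
  [0,0,0,0.87,0.08,0.37,8],
  [0,0,0,0.87,0.08,0.37,8],
  [0,0,0,0.87,0.08,0.37,8],
  [0,0,0,0.87,0.08,0.37,8],
  [0,0,0,0.87,0.08,0.37,8],
  [0,0,0,0.87,0.08,0.37,8],
])

```text
t: 12.7
tool_pos: [0.465, -0.1408, 0.1328]
orientation: [2.161, 2.093, 0.181]
force: [0.8, -0.2, -1.6]
opening: 0.0161
gripper_force: 40.0
```

```bash
python3 - <<'E'
from h import *
Rp=Rplace(); s=read_state(); print(s['tool_pos'],R.from_matrix(Rp).as_rotvec(),s['orientation'],s['gripper_force'])
a=rows(tgt([.4651,-.1005,.090],Rp),Rp,10)
p=s['tool_pos'];Rt=R.from_rotvec(s['orientation']).as_matrix();g=p-G*Rt[:,2];print('grasp',g)
for n in('scene','top','wrist'):
    P=cloud(cam(n));q=(P-p)@Rt+[0,0,G]
    m=(abs(q[...,0])<.14)&(abs(q[...,1])<.015)&(abs(q[...,2])<.022)&(abs(q[...,0])>.02)
    k=q[m];print(n,len(k))
    for lo in np.arange(-.10,.16,.04):
        b=k[(k[:,0]>=lo)&(k[:,0]<lo+.04)]
        if len(b)>2: print(round(lo,3),len(b),'x',b[:,0].min().round(4),b[:,0].max().round(4),'y',b[:,1].min().round(3),b[:,1].max().round(3),'z',np.median(b[:,2]).round(4))
E
```

```text
[ 0.46495291 -0.1407932   0.13284969] [2.16210447 2.09522499 0.18330843] [2.16063614 2.09336284 0.1808748 ] 39.992516040802
10 rows turn [0.001 0.003 0.   ] shift [ 0.162 -0.034  0.332]
grasp [ 0.45781101 -0.14045262  0.17322143]
scene 160
-0.1 42 x -0.0788 -0.0607 y -0.007 0.007 z -0.0027
-0.06 77 x -0.0597 -0.0205 y -0.009 0.007 z -0.0044
0.02 37 x 0.0311 0.0594 y -0.01 0.004 z -0.0016
0.06 4 x 0.062 0.0768 y -0.005 0.005 z -0.0024
top 120
0.06 65 x 0.0647 0.0999 y -0.009 0.007 z -0.001
0.1 55 x 0.1021 0.1353 y -0.007 0.003 z 0.0008
wrist 6120
-0.06 801 x -0.0487 -0.0233 y -0.009 0.006 z -0.0055
0.02 2165 x 0.02 0.06 y -0.01 0.006 z -0.0048
0.06 1949 x 0.06 0.0999 y -0.01 0.006 z -0.0032
0.1 1205 x 0.1 0.1272 y -0.007 0.002 z -0.0005
```

Call:
move_arm([
  [0,0,0,0.16,0,0.33,8],
  [0,0,0,0.16,0,0.33,8],
  [0,0,0,0.16,0,0.33,8],
  [0,0,0,0.16,0,0.33,8],
  [0,0,0,0.16,0,0.33,8],
  [0,0,0,0.16,0,0.33,8],
  [0,0,0,0.16,0,0.33,8],
  [0,0,0,0.16,0,0.33,8],
  [0,0,0,0.16,0,0.33,8],
  [0,0,0,0.16,0,0.33,8],
])

```text
t: 13.85
tool_pos: [0.4819, -0.1025, 0.0525]
orientation: [2.159, 2.092, 0.183]
force: [-0.1, -0.4, -2.2]
opening: 0.0164
gripper_force: 40.0
```

```bash
python3 - <<'E'
from h import *
Rp=Rplace(); s=read_state(); p=s['tool_pos'];Rt=R.from_rotvec(s['orientation']).as_matrix();print('grasp',p-G*Rt[:,2],s['force'])
P=cloud(cam('wrist'));q=(P-p)@Rt+[0,0,G]
m=(abs(q[...,1])<.015)&(abs(q[...,2])<.015)
for a,b in((-.05,-.02),(.02,.06),(.06,.1)):
    k=P[m&(q[...,0]>a)&(q[...,0]<b)]; e=k[:,:2]; print(k.mean(0).round(4),(np.percentile(k[:,2],95)-.0085).round(4))
k=P[m&(q[...,0]>.09)]; print('blade tip y',k[:,1].max())
a=rows(tgt([.4655,-.1005,.057],Rp),Rp,7)
E
```

```text
grasp [ 0.47465432 -0.10218496  0.09282483] [-0.07442596 -0.36093393 -2.22685205]
[ 0.4719 -0.1387  0.0989] 0.0925
[ 0.4741 -0.0615  0.0978] 0.0915
[ 0.4754 -0.0245  0.0965] 0.0906
blade tip y 0.023259273314701956
7 rows turn [0.002 0.003 0.   ] shift [ 0.005 -0.082  0.185]
```

```bash
python3 - <<'E'
from h import *
Rp=Rplace(); a=rows(tgt([.4667,-.1005,.0575],Rp),Rp,8)
E
```

```text
8 rows turn [0.002 0.003 0.   ] shift [ 0.004 -0.065  0.16 ]
```

Call:
move_arm([
  [0,0,0,0.01,-0.13,0.14,8],
  [0,0,0,0.01,-0.13,0.14,8],
  [0,0,0,0.01,-0.13,0.14,8],
  [0,0,0,0.01,-0.13,0.14,8],
  [0,0,0,0,0,0.18,8],
  [0,0,0,0,0,0.18,8],
  [0,0,0,0,0,0.18,8],
  [0,0,0,0,0,0.18,8],
  [0,0,0,0,0,0,8],
  [0,0,0,0,0,0,8],
])

```text
t: 14.9
tool_pos: [0.4746, -0.1017, 0.0192]
orientation: [2.159, 2.092, 0.183]
force: [0.7, 0.6, -2.2]
opening: 0.0161
gripper_force: 40.0
```

```bash
python3 - <<'E'
from h import *
Rp=Rplace(); s=read_state(); p=s['tool_pos'];Rt=R.from_rotvec(s['orientation']).as_matrix();print('grasp',p-G*Rt[:,2],s['force'])
P=cloud(cam('wrist'));q=(P-p)@Rt+[0,0,G]
m=(abs(q[...,1])<.015)&(abs(q[...,2])<.015)
for a,b in((-.05,-.02),(.02,.06),(.06,.1)):
    k=P[m&(q[...,0]>a)&(q[...,0]<b)]; print(k.mean(0).round(4),(np.percentile(k[:,2],95)-.0085).round(4))
E
```

```text
grasp [ 0.46735622 -0.10137869  0.05952272] [ 0.72537428  0.55869539 -2.18634605]
[ 0.4648 -0.1379  0.0653] 0.0592
[ 0.4675 -0.0591  0.063 ] 0.0581
[ 0.4681 -0.0236  0.0632] 0.0573
```

Call:
move_arm([
  [0,0,0,0,-0.02,0.03,8],
  [0,0,0,0,-0.02,0.03,8],
  [0,0,0,0,-0.01,0.03,8],
  [0,0,0,0,-0.01,0.03,8],
  [0,0,0,0,-0.01,0.03,8],
  [0,0,0,0,0,0,8],
  [0,0,0,0,0,0,8],
  [0,0,0,0,0,0,8],
  [0,0,0,0,0,0,8],
  [0,0,0,0,0,0,8],
])

```text
t: 15.95
tool_pos: [0.4741, -0.1019, 0.0169]
orientation: [2.158, 2.092, 0.183]
force: [-10.3, 2.4, 14.7]
opening: 0.0162
gripper_force: 40.0
```

Call:
move_arm([
  [0,0,0,0,-0.03,0,8],
  [0,0,0,0,-0.03,0,8],
  [0,0,0,0,0,0,8],
  [0,0,0,0,0,0,19],
  [0,0,0,0,0,0,21],
  [0,0,0,0,0,0,24],
  [0,0,0,0,0,0,28],
  [0,0,0,0,0,0,34],
  [0,0,0,0,0,0,42],
  [0,0,0,0,0,0,50],
])

```text
t: 16.95
tool_pos: [0.4721, -0.1017, 0.0151]
orientation: [2.159, 2.092, 0.183]
force: [0.4, 0.2, 1.0]
opening: 0.0457
gripper_force: 0.0
```

```bash
cat >> h.py <<'E'
def chis(n='wrist'):
    P=cloud(cam(n)); o=np.array([.4655,-.0916]); y=np.array([-np.sin(PS),np.cos(PS)])
    for a,b in((-.08,-.055),(-.05,-.03),(-.02,.0),(.0,.02),(.04,.06),(.06,.09),(.09,.125)):
        e=P[...,:2]-o; t=e@y; c=e@np.array([y[1],-y[0]])
        k=(t>a)&(t<b)&(abs(c)<.015)&(P[...,2]>.045)&(P[...,2]<.085)
        if k.sum()>6: print(n,(a,b),k.sum(),'across',np.percentile(c[k],[3,50,97]).round(4),'z',np.percentile(P[k][:,2],[50,95]).round(4),'t',t[k].min().round(4),t[k].max().round(4))
E
python3 - <<'E'
from h import *
s=read_state();print(s['tool_pos'],s['force'],s['opening'])
chis();chis('scene');chis('top')
E
```

```text
[ 0.47211322 -0.10171705  0.01506104] [0.38680235 0.23620833 1.0396178 ] 0.04574832622522172
wrist (-0.08, -0.055) 83 across [-0.0089 -0.0023  0.0061] z [0.0607 0.0627] t -0.0604 -0.055
wrist (-0.05, -0.03) 734 across [-0.0141 -0.0021  0.014 ] z [0.0611 0.0634] t -0.05 -0.0347
wrist (-0.02, 0.0) 758 across [-0.0089 -0.0021  0.0059] z [0.0618 0.0634] t -0.0184 -0.0
wrist (0.0, 0.02) 995 across [-0.0089 -0.0024  0.0056] z [0.0618 0.0635] t 0.0 0.02
wrist (0.04, 0.06) 1540 across [-0.0127 -0.0021  0.013 ] z [0.0613 0.0634] t 0.04 0.0599
wrist (0.06, 0.09) 1295 across [-0.0074 -0.0021  0.0027] z [0.06   0.0621] t 0.0604 0.09
wrist (0.09, 0.125) 1180 across [-0.0062 -0.0017  0.0029] z [0.0581 0.0597] t 0.09 0.1151
scene (-0.08, -0.055) 45 across [-0.0077 -0.0031  0.0071] z [0.0582 0.0635] t -0.0796 -0.055
scene (-0.05, -0.03) 39 across [-0.0079 -0.0037  0.0129] z [0.0587 0.0623] t -0.0497 -0.0301
scene (-0.02, 0.0) 33 across [-0.0076 -0.003   0.0055] z [0.0593 0.0635] t -0.0193 -0.0004
scene (0.0, 0.02) 16 across [-0.0059 -0.0019  0.0056] z [0.0603 0.0632] t 0.0004 0.0142
top (0.06, 0.09) 39 across [-0.006  -0.0011  0.0046] z [0.059  0.0632] t 0.0619 0.0896
top (0.09, 0.125) 46 across [-0.0054 -0.0012  0.0033] z [0.0569 0.0615] t 0.0918 0.1225
```

Chisel lies seated (shank top 63.5 mm → axis 55 mm, blade end within 2 mm of plan). Now retract and plan the cap press.

```bash
cat >> h.py <<'E'
TIP=-.0225
def Rpress(t=40):
    sx=np.array([np.cos(PS),np.sin(PS),0]); sy=np.array([-sx[1],sx[0],0]); t=np.radians(t)
    return frame(sx*np.sin(t)+np.array([0,0,-np.cos(t)]),sy)
def tipt(tip,Rm): return np.array(tip)-Rm[:,2]*TIP
E
python3 - <<'E'
from h import *
s=read_state();print(s['q'].round(3))
Rp=Rplace();Rq=Rpress()
p=s['tool_pos'];Rt=R.from_rotvec(s['orientation']).as_matrix()
a=(p-.15*Rt[:,2],Rt); print('a',a[0])
pre=np.array([.583,-.003,.189])
b=rows(tipt(pre-.12*Rq[:,2],Rq),Rq,20,a)
c=rows(tipt(pre,Rq),Rq,10,b)
w=R.from_matrix(a[1].T@Rq).as_rotvec()/20
M=[a[1]@R.from_rotvec(w*k).as_matrix() for k in range(21)]
v=np.linalg.solve(sum((M[k]+M[k+1])/2 for k in range(20)),b[0]-a[0]); x=a[0]
for k in range(20):
    x=x+(M[k]+M[k+1])/2@v; print((x+TIP*M[k+1][:,2]).round(3),'z',M[k+1][:,2].round(2)) if k%3==1 else 0
E
```

```text
[-0.364 -0.209  2.176  0.065  1.006 -0.363]
a [ 0.44563774 -0.1004091   0.16271529]
20 rows turn [-0.196 -0.194 -0.731] shift [-0.019  0.323 -0.153]
10 rows turn [0. 0. 0.] shift [ 0.   -0.    0.48]
[ 0.455 -0.099  0.195] z [ 0.22 -0.05 -0.97]
[ 0.474 -0.093  0.212] z [ 0.29 -0.09 -0.95]
[ 0.489 -0.082  0.228] z [ 0.37 -0.12 -0.92]
[ 0.501 -0.065  0.244] z [ 0.44 -0.12 -0.89]
[ 0.508 -0.046  0.258] z [ 0.52 -0.11 -0.85]
[ 0.51  -0.024  0.271] z [ 0.59 -0.07 -0.81]
[ 0.506 -0.001  0.281] z [ 0.64 -0.02 -0.77]
```

Call:
move_arm([
  [0,0,0,0,0,-0.2,50],
  [0,0,0,0,0,-0.4,50],
  [0,0,0,0,0,-0.6,50],
  [0,0,0,0,0,-0.8,40],
  [0,0,0,0,0,-0.8,30],
  [0,0,0,0,0,-0.8,20],
  [0,0,0,0,0,-0.8,10],
  [0,0,0,0,0,-0.8,0],
  [0,0,0,0,0,-0.8,0],
  [0,0,0,0,0,0,0],
], force=20)

```text
t: 18.1
tool_pos: [0.4473, -0.1012, 0.167]
orientation: [2.155, 2.088, 0.186]
force: [-0.3, -0.4, -0.5]
opening: 0.0011
gripper_force: 0.0
```

```bash
python3 - <<'E'
from h import *
Rq=Rpress(); pre=np.array([.583,-.003,.189])
b=rows(tipt([.45,-.04,.26],Rq),Rq,20)
c=rows(tipt(pre,Rq),Rq,10,b)
E
```

```text
20 rows turn [-0.194 -0.191 -0.731] shift [ 0.015  0.162 -0.143]
10 rows turn [0. 0. 0.] shift [-0.221  0.165  0.556]
```

Call:
move_arm([
  [-0.19,-0.19,-0.73,0.01,0.16,-0.14,0],
  [-0.19,-0.19,-0.73,0.01,0.16,-0.14,0],
  [-0.19,-0.19,-0.73,0.01,0.16,-0.14,0],
  [-0.19,-0.19,-0.73,0.01,0.16,-0.14,0],
  [-0.19,-0.19,-0.73,0.01,0.16,-0.14,0],
  [-0.19,-0.19,-0.73,0.01,0.16,-0.14,0],
  [-0.19,-0.19,-0.73,0.01,0.16,-0.14,0],
  [-0.19,-0.19,-0.73,0.01,0.16,-0.14,0],
  [-0.19,-0.19,-0.73,0.01,0.16,-0.14,0],
  [-0.19,-0.19,-0.73,0.01,0.16,-0.14,0],
])

```text
t: 19.1
tool_pos: [0.471, -0.083, 0.2041]
orientation: [1.099, 2.466, 0.081]
force: [-0.2, 0.0, 0.5]
opening: 0.0008
gripper_force: 0.0
```

Call:
move_arm([
  [-0.19,-0.19,-0.73,0.01,0.16,-0.14,0],
  [-0.19,-0.19,-0.73,0.01,0.16,-0.14,0],
  [-0.19,-0.19,-0.73,0.01,0.16,-0.14,0],
  [-0.19,-0.19,-0.73,0.01,0.16,-0.14,0],
  [-0.19,-0.19,-0.73,0.01,0.16,-0.14,0],
  [-0.19,-0.19,-0.73,0.01,0.16,-0.14,0],
  [-0.19,-0.19,-0.73,0.01,0.16,-0.14,0],
  [-0.19,-0.19,-0.73,0.01,0.16,-0.14,0],
  [-0.19,-0.19,-0.73,0.01,0.16,-0.14,0],
  [-0.19,-0.19,-0.73,0.01,0.16,-0.14,0],
])

```text
t: 20.1
tool_pos: [0.5123, -0.0489, 0.2381]
orientation: [0.042, 2.493, -0.013]
force: [1.1, -0.3, -1.0]
opening: 0.0006
gripper_force: 0.0
```

```bash
python3 - <<'E'
from h import *
Rq=Rpress(); s=read_state(); p=s['tool_pos'];Rt=R.from_rotvec(s['orientation']).as_matrix();print('tip',p+TIP*Rt[:,2],s['q'].round(2));print((Rt-Rq).round(3))
P=cloud(cam('wrist'))
m=(P[...,2]>.150)&(P[...,2]<.17)&(P[...,0]>.53)&(P[...,0]<.62)&(abs(P[...,1])<.04)
k=P[m];print(len(k));
if len(k):print(np.percentile(k,[1,50,99],axis=0).round(4),cv2.minEnclosingCircle(k[(k[:,2]>.155)][:,:2].astype(np.float32)))
q=(P-p)@Rt;m=(abs(q[...,0])<.02)&(abs(q[...,1])<.03)&(q[...,2]>-.06)&(q[...,2]<.02);print('fingers',np.percentile(q[m],[1,50,99],axis=0).round(4))
c=rows(tipt([.583,-.003,.189],Rq),Rq,10)
chis()
E
```

```text
tip [ 0.49877592 -0.04850233  0.25606126] [-0.34 -0.89  2.34  0.21  1.08 -1.92]
[[-0.031  0.002 -0.039]
 [ 0.003 -0.     0.001]
 [ 0.039  0.001 -0.031]]
633
[[ 0.5539 -0.0198  0.1502]
 [ 0.5702 -0.0041  0.1581]
 [ 0.5903  0.0118  0.1594]] ((0.5757107138633728, -0.0038486507255584), 0.0166571494191885)
fingers [[ 0.008  -0.0134 -0.0592]
 [ 0.0099  0.0013 -0.0404]
 [ 0.0104  0.0153 -0.0229]]
10 rows turn [ 0.001 -0.047  0.003] shift [-0.095  0.192  0.416]
wrist (-0.08, -0.055) 461 across [-0.0091 -0.0039  0.0056] z [0.0611 0.0632] t -0.08 -0.0551
wrist (-0.05, -0.03) 503 across [-0.0131 -0.0039  0.0137] z [0.06  0.063] t -0.05 -0.03
wrist (-0.02, 0.0) 384 across [-0.0093 -0.004   0.0055] z [0.061  0.0635] t -0.02 -0.0
wrist (0.0, 0.02) 387 across [-0.0093 -0.0042  0.0052] z [0.0612 0.0634] t 0.0 0.02
wrist (0.04, 0.06) 451 across [-0.0116 -0.004   0.0128] z [0.0606 0.0633] t 0.0401 0.06
wrist (0.06, 0.09) 393 across [-0.008  -0.0033  0.0021] z [0.0594 0.0617] t 0.06 0.09
wrist (0.09, 0.125) 379 across [-0.0067 -0.0026  0.0021] z [0.0572 0.0591] t 0.0903 0.1235
```

```bash
python3 - <<'E'
from h import *
s=read_state();Rt=R.from_rotvec(s['orientation']).as_matrix()
Rq=Rpress(38); b=rows(tipt([.585,-.004,.190],Rq),Rq,10)
print('down 25mm',Rq.T@[0,0,-1])
E
```

```text
10 rows turn [-0.001 -0.015 -0.004] shift [-0.109  0.191  0.416]
down 25mm [ 6.15661475e-01 -2.14359549e-18  7.88010754e-01]
```

Call:
move_arm([
  [0,0,0,-0.11,0.19,0.42,0],
  [0,0,0,-0.11,0.19,0.42,0],
  [0,0,0,-0.11,0.19,0.42,0],
  [0,0,0,-0.11,0.19,0.42,0],
  [0,0,0,-0.11,0.19,0.42,0],
  [0,0,0,-0.11,0.19,0.42,0],
  [0,0,0,-0.11,0.19,0.42,0],
  [0,0,0,-0.11,0.19,0.42,0],
  [0,0,0,-0.11,0.19,0.42,0],
  [0,0,0,-0.11,0.19,0.42,0],
])

```text
t: 21.2
tool_pos: [0.5993, -0.0045, 0.1708]
orientation: [0.049, 2.494, -0.012]
force: [0.3, 0.6, -0.8]
opening: 0.0008
gripper_force: 0.0
```

```bash
python3 - <<'E'
from h import *
s=read_state(); p=s['tool_pos'];Rt=R.from_rotvec(s['orientation']).as_matrix();print('tip',p+TIP*Rt[:,2],s['q'].round(2),np.degrees(np.arccos(-Rt[2,2])))
P=cloud(cam('wrist'));q=(P-p)@Rt
m=(abs(q[...,0])<.02)&(abs(q[...,1])<.03)&(q[...,2]>-.06)&(q[...,2]<-.015);print('fingers low z',np.nanmin(P[m][:,2]),'edge mean',P[m&(q[...,2]>-.026)].mean(0))
Rq=Rpress(38); rows(tipt([.585,-.004,.163],Rq),Rq,8)
print('down dir',Rt.T@[0,0,-1])
E
```

```text
tip [ 0.58572612 -0.00404984  0.18877457] [-0.13 -0.51  2.25  0.09  0.77 -1.71] 37.06235044540727
fingers low z 0.18226507072253756 edge mean [ 0.57722232 -0.00263782  0.18432402]
8 rows turn [-0.002 -0.021 -0.009] shift [ 0.076 -0.002  0.095]
down dir [ 0.60267636 -0.00298698  0.79798013]
```

Call:
move_arm([
  [0,0,0,0.09,0,0.12,0],
  [0,0,0,0.09,0,0.12,0],
  [0,0,0,0.09,0,0.12,0],
  [0,0,0,0.09,0,0.12,0],
  [0,0,0,0.09,0,0.12,0],
  [0,0,0,0.09,0,0.12,0],
  [0,0,0,0.09,0,0.12,0],
  [0,0,0,0.09,0,0.12,0],
  [0,0,0,0.06,0,0.08,0],
  [0,0,0,0,0,0,0],
])

```text
t: 22.25
tool_pos: [0.6002, -0.0049, 0.1402]
orientation: [0.046, 2.492, -0.013]
force: [-4.8, -0.9, 7.7]
opening: 0.0001
gripper_force: 3.8
```

Call:
move_arm([
  [0,0,0,0.03,0,0.04,0],
  [0,0,0,0.03,0,0.04,0],
  [0,0,0,0.02,0,0.03,0],
  [0,0,0,0.02,0,0.03,0],
  [0,0,0,0,0,0,0],
  [0,0,0,0,0,0,0],
  [0,0,0,0,0,0,0],
  [0,0,0,0,0,0,0],
  [0,0,0,0,0,0,0],
  [0,0,0,0,0,0,0],
])

```text
t: 23.25
tool_pos: [0.6013, -0.0049, 0.1379]
orientation: [0.046, 2.489, -0.013]
force: [-8.8, 0.2, 13.0]
opening: 0.0008
gripper_force: 6.4
```

```bash
python3 - <<'E'
from h import *
for n in('wrist','scene'):
    P=cloud(cam(n))
    m=(P[...,2]>.142)&(P[...,2]<.17)&(P[...,0]>.555)&(P[...,0]<.60)&(P[...,1]>-.024)&(P[...,1]<.016)
    print(n,m.sum(),np.histogram(P[m][:,2],np.arange(.142,.171,.002)))
chis()
E
```

```text
wrist 2129 (array([167, 147, 154, 234, 759,  37,  66,  54,  77,  79,  82,  83,  96,
        94]), array([0.142, 0.144, 0.146, 0.148, 0.15 , 0.152, 0.154, 0.156, 0.158,
       0.16 , 0.162, 0.164, 0.166, 0.168, 0.17 ]))
scene 61 (array([ 7,  4,  8, 19, 14,  5,  0,  0,  1,  1,  0,  1,  0,  1]), array([0.142, 0.144, 0.146, 0.148, 0.15 , 0.152, 0.154, 0.156, 0.158,
       0.16 , 0.162, 0.164, 0.166, 0.168, 0.17 ]))
```

Call:
move_arm([
  [0,0,0,0.03,0,0.04,0],
  [0,0,0,0.03,0,0.04,0],
  [0,0,0,0,0,0,0],
  [0,0,0,0,0,0,0],
  [0,0,0,0,0,0,0],
  [0,0,0,0,0,0,0],
  [0,0,0,0,0,0,0],
  [0,0,0,0,0,0,0],
  [0,0,0,0,0,0,0],
  [0,0,0,0,0,0,0],
])

```text
t: 24.4
tool_pos: [0.6027, -0.0051, 0.1377]
orientation: [0.046, 2.485, -0.014]
force: [-11.4, 0.7, 20.4]
opening: 0.0005
gripper_force: 9.7
```

The cap top reads 150–151 mm, so it is bottomed. Release it and retreat.

Call:
move_arm([
  [0,0,0,-0.12,0,-0.16,0],
  [0,0,0,-0.12,0,-0.16,0],
  [0,0,0,-0.24,0,-0.32,0],
  [0,0,0,-0.24,0,-0.32,0],
  [0,0,0,-0.24,0,-0.32,0],
  [0,0,0,-0.24,0,-0.32,0],
  [0,0,0,-0.05,0,-0.6,0],
  [0,0,0,-0.05,0,-0.6,0],
  [0,0,0,-0.05,0,-0.6,0],
  [0,0,0,-0.05,0,-0.6,0],
])

```text
t: 25.4
tool_pos: [0.5667, -0.0037, 0.2342]
orientation: [0.046, 2.493, -0.013]
force: [-0.1, 0.2, 0.5]
opening: 0.0006
gripper_force: 0.0
```

```bash
python3 - <<'E'
from h import *
s=read_state(); p=s['tool_pos'];Rt=R.from_rotvec(s['orientation']).as_matrix();print('tip',p+TIP*Rt[:,2],s['q'].round(2))
P=cloud(cam('wrist'))
m=(P[...,2]>.142)&(P[...,2]<.165)&(P[...,0]>.555)&(P[...,0]<.60)&(P[...,1]>-.024)&(P[...,1]<.016)
print('cap',m.sum(),np.percentile(P[m][:,2],[50,95,99])); chis()
# tray from top and wrist via two-side fits
for n in('top','scene'):
    P=np.load(f'pics/{n}.npz')['P']
    m=(P[...,2]>.0085)&(P[...,2]<.018)&(P[...,0]>.28)&(P[...,0]<.6)&(P[...,1]>.10)&(P[...,1]<.45)
    k=P[m][:,:2]; a=np.radians(-38); best=None
    np.save(f'pics/rim_{n}.npy',k)
    e=np.array([np.cos(a),np.sin(a)]);f=np.array([-e[1],e[0]]);o=np.array([.437,.266])
    print(n,len(k),'along',np.histogram((k-o)@e,np.arange(-.16,.17,.02)),'across',np.histogram((k-o)@f,np.arange(-.1,.11,.01)))
b=Rplace(0); rows(tgt([.44,-.10,.20],b),b,18)
E
```

```text
tip [ 0.55315045 -0.00324838  0.25213094] [-0.14 -0.68  2.24  0.08  0.95 -1.7 ]
cap 1080 [0.158061   0.15926078 0.15964212]
wrist (-0.05, -0.03) 8 across [0.0144 0.0148 0.015 ] z [0.0584 0.0595] t -0.0459 -0.0398
top 611 along (array([  1, 106,  32,  29,  36,  47,  45,  38,  39,  31,  31,  29,  37,
        71,  23,   1]), array([-1.60000000e-01, -1.40000000e-01, -1.20000000e-01, -1.00000000e-01,
       -8.00000000e-02, -6.00000000e-02, -4.00000000e-02, -2.00000000e-02,
       -8.32667268e-17,  2.00000000e-02,  4.00000000e-02,  6.00000000e-02,
        8.00000000e-02,  1.00000000e-01,  1.20000000e-01,  1.40000000e-01,
        1.60000000e-01])) across (array([10, 11, 17, 72, 83, 26, 17, 25, 19, 24, 20, 27, 19, 23, 23, 41, 97,
       31,  1,  0]), array([-1.00000000e-01, -9.00000000e-02, -8.00000000e-02, -7.00000000e-02,
       -6.00000000e-02, -5.00000000e-02, -4.00000000e-02, -3.00000000e-02,
       -2.00000000e-02, -1.00000000e-02, -5.55111512e-17,  1.00000000e-02,
        2.00000000e-02,  3.00000000e-02,  4.00000000e-02,  5.00000000e-02,
        6.00000000e-02,  7.00000000e-02,  8.00
[... 337 characters left out ...]
4.00000000e-02,  6.00000000e-02,
        8.00000000e-02,  1.00000000e-01,  1.20000000e-01,  1.40000000e-01,
        1.60000000e-01])) across (array([ 2,  0,  1, 43, 41,  2,  2,  2,  8, 16,  4,  5,  3,  0,  3,  9, 62,
       14,  0,  0]), array([-1.00000000e-01, -9.00000000e-02, -8.00000000e-02, -7.00000000e-02,
       -6.00000000e-02, -5.00000000e-02, -4.00000000e-02, -3.00000000e-02,
       -2.00000000e-02, -1.00000000e-02, -5.55111512e-17,  1.00000000e-02,
        2.00000000e-02,  3.00000000e-02,  4.00000000e-02,  5.00000000e-02,
        6.00000000e-02,  7.00000000e-02,  8.00000000e-02,  9.00000000e-02,
        1.00000000e-01]))
18 rows turn [0.27  0.271 0.798] shift [ 0.084 -0.421  0.117]
```

```bash
python3 - <<'E'
from h import *
Rq=Rpress(15); a=rows(tipt([.45,-.05,.23],Rq),Rq,10)
b=Rplace(10); a=rows(tgt([.4650,-.1014,.155],b),b,15,a)
E
```

```text
10 rows turn [-0.001  0.372 -0.005] shift [ 0.449 -0.201 -0.094]
15 rows turn [0.044 0.044 0.999] shift [-0.098 -0.11   0.258]
```

Call:
move_arm([
  [0,0.37,0,0.45,-0.2,-0.09,0],
  [0,0.37,0,0.45,-0.2,-0.09,0],
  [0,0.37,0,0.45,-0.2,-0.09,0],
  [0,0.37,0,0.45,-0.2,-0.09,0],
  [0,0.37,0,0.45,-0.2,-0.09,0],
  [0,0.37,0,0.45,-0.2,-0.09,0],
  [0,0.37,0,0.45,-0.2,-0.09,0],
  [0,0.37,0,0.45,-0.2,-0.09,0],
  [0,0.37,0,0.45,-0.2,-0.09,0],
  [0,0.37,0,0.45,-0.2,-0.09,0],
])

```text
t: 26.5
tool_pos: [0.4552, -0.0498, 0.2013]
orientation: [0.053, 2.883, -0.004]
force: [-0.0, 0.9, 1.0]
opening: 0.0005
gripper_force: 0.0
```

Call:
move_arm([
  [0.04,0.04,1,-0.1,-0.11,0.2,20],
  [0.04,0.04,1,-0.1,-0.11,0.2,30],
  [0.04,0.04,1,-0.1,-0.11,0.2,40],
  [0.04,0.04,1,-0.1,-0.11,0.2,50],
  [0.04,0.04,1,-0.1,-0.11,0.2,50],
  [0.04,0.04,1,-0.1,-0.11,0.2,50],
  [0.04,0.04,1,-0.1,-0.11,0.2,50],
  [0.04,0.04,1,-0.1,-0.11,0.2,50],
  [0.04,0.04,1,-0.1,-0.11,0.2,50],
  [0.04,0.04,1,-0.1,-0.11,0.2,50],
])

```text
t: 27.5
tool_pos: [0.4751, -0.0852, 0.1552]
orientation: [1.532, 2.526, 0.131]
force: [-0.2, 1.0, -0.4]
opening: 0.0502
gripper_force: 0.0
```

```bash
python3 - <<'E'
from h import *
s=read_state(); print(s['tool_pos'],s['q'].round(2),s['opening'])
b=Rplace(10); a=rows(tgt([.4650,-.1014,.13],b),b,6)
rows(tgt([.4645,-.1014,.0555],b),b,4,a); rows(tgt([.4645,-.1014,.0555],b),b,10,a)
chis();chis('top')
E
```

```text
[ 0.47512446 -0.08519796  0.15521219] [-0.32 -0.41  2.07  0.05  1.28 -0.81] 0.0502490135441856
6 rows turn [0.041 0.033 0.817] shift [-0.079 -0.124  0.427]
4 rows turn [0. 0. 0.] shift [-0.    -0.134  0.733]
10 rows turn [0. 0. 0.] shift [-0.    -0.054  0.293]
wrist (-0.05, -0.03) 317 across [-0.0136 -0.0035  0.0137] z [0.0598 0.0633] t -0.0497 -0.03
wrist (-0.02, 0.0) 277 across [-0.009  -0.0027  0.0054] z [0.0616 0.0633] t -0.0199 -0.0001
wrist (0.0, 0.02) 294 across [-0.009  -0.0028  0.0054] z [0.0616 0.0635] t 0.0001 0.02
wrist (0.04, 0.06) 406 across [-0.0124 -0.0024  0.0133] z [0.0611 0.0634] t 0.04 0.06
wrist (0.06, 0.09) 325 across [-0.0074 -0.0024  0.0025] z [0.0601 0.0622] t 0.0601 0.09
wrist (0.09, 0.125) 366 across [-0.0061 -0.0018  0.0027] z [0.0577 0.0596] t 0.0901 0.1239
top (0.09, 0.125) 26 across [-0.0055 -0.0002  0.003 ] z [0.0556 0.0597] t 0.1055 0.1227
```

Call:
move_arm([
  [0.04,0.03,0.82,-0.08,-0.12,0.43,55],
  [0.04,0.03,0.82,-0.08,-0.12,0.43,55],
  [0.04,0.03,0.82,-0.08,-0.12,0.43,55],
  [0.04,0.03,0.82,-0.08,-0.12,0.43,55],
  [0.04,0.03,0.82,-0.08,-0.12,0.43,55],
  [0.04,0.03,0.82,-0.08,-0.12,0.43,55],
  [0,0,0,0,0,0,55],
  [0,0,0,0,0,0,55],
  [0,0,0,0,0,0,55],
  [0,0,0,0,0,0,55],
])

```text
t: 28.6
tool_pos: [0.4743, -0.1024, 0.0914]
orientation: [2.155, 2.096, 0.184]
force: [0.3, -0.2, -0.0]
opening: 0.0552
gripper_force: 0.0
```

```bash
python3 - <<'E'
from h import *
s=read_state(); print(s['tool_pos'],s['q'].round(2),s['opening'])
b=Rplace(10); rows(tgt([.4637,-.1014,.0555],b),b,10)
E
```

```text
[ 0.47430188 -0.10239493  0.09139678] [-0.36 -0.31  2.11  0.06  1.18 -0.36] 0.05520335586514243
10 rows turn [0.003 0.002 0.004] shift [ 0.003 -0.067  0.298]
```

Call:
move_arm([
  [0,0,0,0,-0.1,0.3,55],
  [0,0,0,0,-0.1,0.3,55],
  [0,0,0,0,-0.1,0.3,55],
  [0,0,0,0,-0.1,0.3,55],
  [0,0,0,0,-0.1,0.3,55],
  [0,0,0,0,-0.1,0.3,55],
  [0,0,0,0,-0.07,0.3,55],
  [0,0,0,0,0,0.3,55],
  [0,0,0,0,0,0.3,55],
  [0,0,0,0,0,0.28,55],
])

```text
t: 29.6
tool_pos: [0.4705, -0.1025, 0.0137]
orientation: [2.158, 2.095, 0.183]
force: [0.1, -0.1, -0.4]
opening: 0.0552
gripper_force: 0.0
```

Call:
move_arm([
  [0,0,0,0,0,0,40],
  [0,0,0,0,0,0,25],
  [0,0,0,0,0,0,8],
  [0,0,0,0,0,0,8],
  [0,0,0,0,0,0,8],
  [0,0,0,0,0,0,8],
  [0,0,0,0,0,0,8],
  [0,0,0,0,0,0,8],
  [0,0,0,0,0,0,8],
  [0,0,0,0,0,0,8],
], force=40)

```text
t: 30.6
tool_pos: [0.4718, -0.1028, 0.0154]
orientation: [2.156, 2.093, 0.185]
force: [5.6, 0.2, 0.7]
opening: 0.016
gripper_force: 40.0
```

```bash
cat >> h.py <<'E'
def Rtray(yaw,t=0):  # tool x at heading yaw(deg), tool z down
    return Rplace(t,np.radians(yaw-90))
E
python3 - <<'E'
from h import *
s=read_state();Rt=R.from_rotvec(s['orientation']).as_matrix()
a=(s['tool_pos']-.15*Rt[:,2],Rt)
m=Rtray(112); a=rows(tgt([.39,.04,.23],m),m,10,a)
m=Rtray(140); a=rows(tgt([.455,.25,.19],m),m,12,a)
# vise clearance and tray fit
P=np.load('pics/top.npz')['P']; k=P[(P[...,2]>.03)&(P[...,2]<.2)&(P[...,1]>.1)&(P[...,1]<.4)&(P[...,0]>.1)&(P[...,0]<.6)]
e=np.array([np.cos(np.radians(-40)),np.sin(np.radians(-40))]);f=np.array([-e[1],e[0]]);q=k[:,:2]-[.457,.25]
n=(abs(q@e)<.06)&(abs(q@f)<.16); print(n.sum(), np.c_[q[n]@e,q[n]@f,k[n][:,2]].round(3)[::max(1,n.sum()//12)])
for nm in('top','scene'):
    r=np.load(f'pics/rim_{nm}.npy')-[.437,.266]
    for lo,hi in((-.075,-.05),(.05,.075)):
        c=r[(r@f>lo-.01)&(r@f<hi+.01)&(abs(r@e)<.11)]; L=cv2.fitLine(c.astype(np.float32),cv2.DIST_HUBER,0,.003,.01).ravel(); print(nm,len(c),np.degrees(np.arctan2(L[1],L[0])),'off',(L[2:]@f).round(4))
    for lo,hi in((-.15,-.11),(.10,.15)):
        c=r[(r@e>lo)&(r@e<hi)&(abs(r@f)<.05)]; print(nm,'end',len(c),np.percentile(c@e,[10,50,90]).round(4) if len(c) else 0)
E
```

```text
10 rows turn [ 0.169  0.038 -0.394] shift [ 0.599 -0.108 -0.119]
12 rows turn [ 0.     0.    -0.389] shift [0.443 0.593 0.133]
135 [[-0.033 -0.135  0.111]
 [-0.035 -0.14   0.109]
 [-0.034 -0.145  0.104]
 [-0.038 -0.145  0.108]
 [-0.041 -0.146  0.126]
 [-0.05  -0.14   0.129]
 [-0.06  -0.132  0.113]
 [-0.042 -0.153  0.107]
 [-0.049 -0.149  0.124]
 [-0.058 -0.142  0.119]
 [-0.04  -0.16   0.061]
 [-0.057 -0.151  0.127]
 [-0.058 -0.157  0.121]]
top 136 -34.338875 off -0.0594
top 149 -34.614254 off 0.0659
top end 57 [-0.1305 -0.1262 -0.1217]
top end 66 [0.1057 0.1181 0.1242]
scene 75 -35.24936 off -0.0591
scene 79 -33.880344 off 0.0662
scene end 0 0
scene end 23 [0.1191 0.1235 0.1276]
```

Call:
move_arm([
  [0,0,0,0,0,-0.2,8],
  [0,0,0,0,0,-0.4,8],
  [0,0,0,0,0,-0.6,8],
  [0,0,0,0,0,-0.7,8],
  [0,0,0,0,0,-0.7,8],
  [0,0,0,0,0,-0.7,8],
  [0,0,0,0,0,-0.7,8],
  [0,0,0,0,0,-0.7,8],
  [0,0,0,0,0,-0.7,8],
  [0,0,0,0,0,-0.6,8],
])

```text
t: 31.6
tool_pos: [0.4431, -0.1012, 0.1628]
orientation: [2.158, 2.096, 0.182]
force: [0.6, 0.2, -2.3]
opening: 0.0164
gripper_force: 40.0
```

```bash
python3 - <<'E'
from h import *
m=Rtray(112); a=rows(tgt([.39,.04,.23],m),m,10)
m=Rtray(145.5); a=rows(tgt([.4584,.2558,.16],m),m,12,a)
E
```

```text
10 rows turn [ 0.165  0.037 -0.394] shift [ 0.596 -0.1   -0.118]
12 rows turn [ 0.     0.    -0.465] shift [0.424 0.637 0.233]
```

Call:
move_arm([
  [0.16,0.04,-0.39,0.6,-0.1,-0.12,8],
  [0.16,0.04,-0.39,0.6,-0.1,-0.12,8],
  [0.16,0.04,-0.39,0.6,-0.1,-0.12,8],
  [0.16,0.04,-0.39,0.6,-0.1,-0.12,8],
  [0.16,0.04,-0.39,0.6,-0.1,-0.12,8],
  [0.16,0.04,-0.39,0.6,-0.1,-0.12,8],
  [0.16,0.04,-0.39,0.6,-0.1,-0.12,8],
  [0.16,0.04,-0.39,0.6,-0.1,-0.12,8],
  [0.16,0.04,-0.39,0.6,-0.1,-0.12,8],
  [0.16,0.04,-0.39,0.6,-0.1,-0.12,8],
])

```text
t: 32.6
tool_pos: [0.3925, 0.0423, 0.1884]
orientation: [1.759, 2.602, 0.008]
force: [-0.2, 0.7, -2.4]
opening: 0.0164
gripper_force: 40.0
```

Call:
move_arm([
  [0,0,-0.46,0.42,0.64,0.2,8],
  [0,0,-0.46,0.42,0.64,0.2,8],
  [0,0,-0.46,0.42,0.64,0.2,8],
  [0,0,-0.46,0.42,0.64,0.2,8],
  [0,0,-0.46,0.42,0.64,0.2,8],
  [0,0,-0.46,0.42,0.64,0.2,8],
  [0,0,-0.46,0.42,0.64,0.2,8],
  [0,0,-0.46,0.42,0.64,0.2,8],
  [0,0,-0.46,0.42,0.64,0.2,8],
  [0,0,-0.46,0.42,0.64,0.2,8],
])

```text
t: 33.6
tool_pos: [0.4659, 0.2176, 0.1393]
orientation: [1.086, 2.945, 0.007]
force: [0.5, -0.1, -2.0]
opening: 0.0162
gripper_force: 40.0
```

```bash
cat > tr.py <<'E'
from h import *
s=read_state(); p=s['tool_pos'];Rt=R.from_rotvec(s['orientation']).as_matrix();print('grasp',p-G*Rt[:,2],s['gripper_force'],Rt[:,0].round(3),Rt[:,2].round(3))
c=cam('wrist');P=cloud(c);q=(P-p)@Rt+[0,0,G]
for n,PP in(('wrist',P),('top',cloud(cam('top')))):
    q=(PP-p)@Rt+[0,0,G]; m=(abs(q[...,0])<.145)&(abs(q[...,1])<.02)&(abs(q[...,2])<.013)&(abs(q[...,0])>.02)
    for a,b in((-.1,-.06),(-.06,-.02),(.02,.06),(.06,.1),(.1,.145)):
        k=m&(q[...,0]>a)&(q[...,0]<b)
        if k.sum()>5: print(n,(a,b),k.sum(),'y',np.percentile(q[k][:,1],[3,97]).round(4),'x',q[k][:,0].min().round(4),q[k][:,0].max().round(4),'Z',np.percentile(PP[k][:,2],95).round(4))
e=np.array([np.cos(np.radians(-34.5)),np.sin(np.radians(-34.5))]);f=np.array([-e[1],e[0]])
m=(P[...,2]>.0085)&(P[...,2]<.018); r=P[m][:,:2]-[.437,.2705]
for sg in(-1,1):
    c=r[(abs(sg*(r@f)-.063)<.012)&(abs(r@e)<.12)]
    if len(c)>20: L=cv2.fitLine(c.astype(np.float32),cv2.DIST_HUBER,0,.003,.01).ravel(); print('side',len(c),np.degrees(np.arctan2(L[1],L[0])),'off',(L[2:]@f).round(4))
    c=r[(abs(sg*(r@e)-.123)<.015)&(abs(r@f)<.055)]
    if len(c)>20: print('end',len(c),np.median(c@e).round(4))
E
python3 tr.py
```

```text
grasp [0.46574361 0.21741322 0.1802649 ] 39.998016357421875 [-0.76   0.649 -0.001] [ 0.004  0.003 -1.   ]
wrist (-0.06, -0.02) 822 y [-0.0072  0.0079] x -0.0519 -0.0251 Z 0.1883
wrist (0.02, 0.06) 2215 y [-0.0072  0.0078] x 0.02 0.06 Z 0.1878
wrist (0.06, 0.1) 2000 y [-0.0065  0.0068] x 0.06 0.1 Z 0.1872
wrist (0.1, 0.145) 1186 y [-0.0041  0.0051] x 0.1 0.1254 Z 0.1834
top (-0.1, -0.06) 27 y [-0.0055  0.0089] x -0.0697 -0.0602 Z 0.1885
top (-0.06, -0.02) 71 y [-0.0054  0.0097] x -0.0591 -0.0337 Z 0.1896
top (0.02, 0.06) 42 y [-0.0059  0.0098] x 0.0443 0.0597 Z 0.188
top (0.06, 0.1) 86 y [-0.0048  0.0075] x 0.0601 0.0998 Z 0.1875
top (0.1, 0.145) 61 y [-0.0025  0.0066] x 0.1 0.1354 Z 0.1856
side 826 -34.162846 off -0.0636
end 529 -0.123
side 1013 -34.37549 off 0.0612
end 132 0.1205
```

Tray fits (sides ±62 mm, ends ±122 mm, axis −34.3°), and the chisel is held level. The tips reach 19 mm past the shank, so they'll meet the floor first. I'll bring them just above the floor, then ease the grip so the chisel settles the last centimetre guided between the fingers.

```bash
python3 - <<'E'
from h import *
m=Rtray(145.7); a=rows(tgt([.4586,.2542,.10],m),m,10); rows(tgt([.4586,.2542,.030],m),m,10,a)
E
```

```text
10 rows turn [ 0.005  0.    -0.102] shift [0.108 0.097 0.319]
10 rows turn [0. 0. 0.] shift [-0.    0.    0.28]
```

Call:
move_arm([
  [0,0,-0.1,0.11,0.1,0.32,8],
  [0,0,-0.1,0.11,0.1,0.32,8],
  [0,0,-0.1,0.11,0.1,0.32,8],
  [0,0,-0.1,0.11,0.1,0.32,8],
  [0,0,-0.1,0.11,0.1,0.32,8],
  [0,0,-0.1,0.11,0.1,0.32,8],
  [0,0,-0.1,0.11,0.1,0.32,8],
  [0,0,-0.1,0.11,0.1,0.32,8],
  [0,0,-0.1,0.11,0.1,0.32,8],
  [0,0,-0.1,0.11,0.1,0.32,8],
])

```text
t: 34.7
tool_pos: [0.4605, 0.2545, 0.0589]
orientation: [0.932, 2.996, 0.009]
force: [0.0, -0.2, -2.8]
opening: 0.0164
gripper_force: 40.0
```

```bash
python3 tr.py; python3 -c "
from h import *
m=Rtray(145.7); rows(tgt([.4586,.2542,.030],m),m,10)"
```

```text
grasp [0.46029459 0.25432513 0.09988038] 39.99825060367584 [-0.824  0.567 -0.002] [ 0.006  0.004 -1.   ]
wrist (-0.06, -0.02) 832 y [-0.0076  0.008 ] x -0.0531 -0.0246 Z 0.1081
wrist (0.02, 0.06) 2217 y [-0.007   0.0079] x 0.0201 0.06 Z 0.1074
wrist (0.06, 0.1) 1999 y [-0.0063  0.007 ] x 0.06 0.0999 Z 0.1068
wrist (0.1, 0.145) 1180 y [-0.0039  0.0054] x 0.1 0.1255 Z 0.1031
top (-0.1, -0.06) 25 y [-0.0063  0.0066] x -0.0712 -0.0601 Z 0.1072
top (-0.06, -0.02) 59 y [-0.0075  0.0082] x -0.0595 -0.0351 Z 0.1077
top (0.02, 0.06) 37 y [-0.0072  0.0077] x 0.0447 0.0597 Z 0.1085
top (0.06, 0.1) 77 y [-0.0066  0.0073] x 0.0603 0.0985 Z 0.107
top (0.1, 0.145) 55 y [-0.0046  0.0051] x 0.1002 0.1351 Z 0.1024
side 1369 -34.302982 off -0.063
end 960 -0.1228
side 1330 -34.438286 off 0.0613
end 47 0.1204
10 rows turn [ 0.004  0.001 -0.004] shift [ 0.003 -0.003  0.276]
```

Call:
move_arm([
  [0,0,0,0,0,0.34,8],
  [0,0,0,0,0,0.34,8],
  [0,0,0,0,0,0.34,8],
  [0,0,0,0,0,0.34,8],
  [0,0,0,0,0,0.34,8],
  [0,0,0,0,0,0.34,8],
  [0,0,0,0,0,0.34,8],
  [0,0,0,0,0,0.34,8],
  [0,0,0,0,0,0.08,8],
  [0,0,0,0,0,0,8],
])

```text
t: 35.8
tool_pos: [0.4606, 0.2543, -0.011]
orientation: [0.933, 2.996, 0.008]
force: [-0.6, 0.2, -2.6]
opening: 0.0158
gripper_force: 40.0
```

Call:
move_arm([
  [0,0,0,0,0,0.04,8],
  [0,0,0,0,0,0.04,8],
  [0,0,0,0,0,0.03,8],
  [0,0,0,0,0,0.03,8],
  [0,0,0,0,0,0,8],
  [0,0,0,0,0,0,8],
  [0,0,0,0,0,0,8],
  [0,0,0,0,0,0,8],
  [0,0,0,0,0,0,8],
  [0,0,0,0,0,0,8],
])

```text
t: 36.8
tool_pos: [0.461, 0.2545, -0.0139]
orientation: [0.933, 2.996, 0.009]
force: [-0.6, -1.1, -2.6]
opening: 0.0163
gripper_force: 40.0
```

Call:
move_arm([
  [0,0,0,0,0,0.04,8],
  [0,0,0,0,0,0.03,8],
  [0,0,0,0,0,0.03,8],
  [0,0,0,0,0,0.03,8],
  [0,0,0,0,0,0,8],
  [0,0,0,0,0,0,8],
  [0,0,0,0,0,0,8],
  [0,0,0,0,0,0,8],
  [0,0,0,0,0,0,8],
  [0,0,0,0,0,0,8],
])

```text
t: 37.8
tool_pos: [0.4611, 0.2545, -0.0171]
orientation: [0.933, 2.995, 0.009]
force: [-0.1, 0.2, -2.9]
opening: 0.0164
gripper_force: 40.0
```

Call:
move_arm([
  [0,0,0,0,0,0,8],
  [0,0,0,0,0,0,8],
  [0,0,0,0,0,0,8],
  [0,0,0,0,0,0,8],
  [0,0,0,0,0,0,8],
  [0,0,0,0,0,0,8],
  [0,0,0,0,0,0,8],
  [0,0,0,0,0,0,8],
  [0,0,0,0,0,0,8],
  [0,0,0,0,0,0,8],
], force=3)

```text
t: 38.8
tool_pos: [0.4611, 0.2545, -0.0172]
orientation: [0.933, 2.996, 0.009]
force: [0.2, -0.7, -2.4]
opening: 0.0172
gripper_force: 3.0
```

```bash
python3 tr.py; python3 -c "
from h import *
s=read_state();print(s['force'])"
```

```text
grasp [0.46082451 0.2543264  0.02382765] 2.9999160021543503 [-0.823  0.568 -0.002] [ 0.006  0.004 -1.   ]
wrist (-0.06, -0.02) 836 y [-0.0074  0.0078] x -0.0459 -0.0231 Z 0.0355
wrist (0.02, 0.06) 2121 y [-0.0071  0.0079] x 0.0201 0.06 Z 0.0273
wrist (0.06, 0.1) 1705 y [-0.0062  0.0068] x 0.06 0.1 Z 0.0225
wrist (0.1, 0.145) 639 y [-0.0039  0.0045] x 0.1001 0.1227 Z 0.0142
top (-0.1, -0.06) 25 y [-0.019   0.0161] x -0.0953 -0.0608 Z 0.0367
top (-0.06, -0.02) 41 y [-0.0072  0.0081] x -0.0595 -0.0357 Z 0.0361
top (0.02, 0.06) 34 y [-0.0076  0.0076] x 0.0445 0.0597 Z 0.0263
top (0.06, 0.1) 63 y [-0.0065  0.0073] x 0.0601 0.0995 Z 0.0234
top (0.1, 0.145) 16 y [-0.0041  0.0096] x 0.1005 0.1373 Z 0.0169
side 2359 -33.99393 off -0.0629
side 2284 -34.40911 off 0.0607
[ 0.6902433   0.1080614  -1.67017549]
```

At 3 N the chisel pivoted gently, so its blade end now rests on the tray floor. Opening slowly lets the head settle.

Call:
move_arm([
  [0,0,0,0,0,0,17],
  [0,0,0,0,0,0,17.5],
  [0,0,0,0,0,0,18],
  [0,0,0,0,0,0,18.5],
  [0,0,0,0,0,0,19],
  [0,0,0,0,0,0,20],
  [0,0,0,0,0,0,21],
  [0,0,0,0,0,0,22],
  [0,0,0,0,0,0,24],
  [0,0,0,0,0,0,26],
])

```text
t: 39.9
tool_pos: [0.461, 0.2545, -0.0172]
orientation: [0.933, 2.996, 0.009]
force: [-0.0, -0.4, 0.4]
opening: 0.0256
gripper_force: 0.0
```

```bash
cat > tr2.py <<'E'
from h import *
s=read_state();print(s['opening'],s['force'],s['tool_pos'])
o=np.array([.4355,.270]);a=np.radians(-34.3);e=np.array([np.cos(a),np.sin(a)]);f=np.array([-e[1],e[0]])
for n in('wrist','top'):
    P=cloud(cam(n));r=P[...,:2]-o;t=r@e;c=r@f
    for lo,hi in((-.12,-.08),(-.08,-.04),(-.04,0),(0,.015),(.04,.07),(.07,.12)):
        k=(t>lo)&(t<hi)&(abs(c)<.05)&(P[...,2]>.010)&(P[...,2]<.03)
        if k.sum()>8: print(n,(lo,hi),k.sum(),'c',np.percentile(c[k],[3,50,97]).round(4),'t',t[k].min().round(4),t[k].max().round(4),'Z',np.percentile(P[k][:,2],95).round(4))
E
python3 tr2.py
```

```text
0.025594087827134036 [-0.04459421 -0.43217976  0.42423899] [ 0.46102772  0.25449912 -0.01717588]
wrist (-0.12, -0.08) 813 c [-0.0012  0.0034  0.0084] t -0.0992 -0.08 Z 0.0167
wrist (-0.08, -0.04) 1504 c [-0.0017  0.0032  0.0079] t -0.0799 -0.04 Z 0.0193
wrist (-0.04, 0) 2029 c [-0.0046  0.0029  0.0103] t -0.04 -0.0 Z 0.0213
wrist (0, 0.015) 668 c [-0.0052  0.0023  0.0099] t 0.0 0.015 Z 0.0211
wrist (0.04, 0.07) 322 c [-0.0053  0.002   0.0093] t 0.04 0.07 Z 0.0211
wrist (0.07, 0.12) 509 c [-0.0058  0.0019  0.0091] t 0.07 0.0888 Z 0.021
top (-0.12, -0.08) 30 c [-0.0025  0.0041  0.0393] t -0.1024 -0.0801 Z 0.02
top (-0.08, -0.04) 56 c [-0.0039  0.0035  0.0091] t -0.079 -0.0408 Z 0.0223
top (-0.04, 0) 53 c [-0.0041  0.0022  0.0108] t -0.0397 -0.0149 Z 0.0232
top (0.04, 0.07) 9 c [-0.0055  0.0006  0.0079] t 0.0655 0.0694 Z 0.0237
top (0.07, 0.12) 74 c [-0.0059  0.0009  0.022 ] t 0.0701 0.1185 Z 0.0226
```

Call:
move_arm([
  [0,0,0,0,0,0,32],
  [0,0,0,0,0,0,38],
  [0,0,0,0,0,-0.1,38],
  [0,0,0,0,0,-0.3,38],
  [0,0,0,0,0,-0.5,38],
  [0,0,0,0,0,-0.8,38],
  [0,0,0,0,0,-0.8,38],
  [0,0,0,0,0,-0.8,38],
  [0,0,0,0,0,-0.8,38],
  [0,0,0,0,0,0,38],
])

```text
t: 41.0
tool_pos: [0.4631, 0.2552, 0.0899]
orientation: [0.931, 2.99, 0.016]
force: [0.1, -0.4, 0.1]
opening: 0.0381
gripper_force: 0.0
```

Call:
move_arm([
  [0,0,0,0,0,-0.5,38],
  [0,0,0,0,0,-0.5,38],
  [0,0,0,0,0,-0.3,38],
  [0,0,0,0,0,0,38],
  [0,0,0,0,0,0,38],
  [0,0,0,0,0,0,38],
  [0,0,0,0,0,0,38],
  [0,0,0,0,0,0,38],
  [0,0,0,0,0,0,38],
  [0,0,0,0,0,0,38],
])

```text
t: 42.0
tool_pos: [0.4602, 0.2539, 0.1177]
orientation: [0.933, 2.996, 0.009]
force: [-0.3, 0.5, -0.2]
opening: 0.0386
gripper_force: 0.0
```

```bash
python3 tr2.py; python3 -c "
from h import *
P=cloud(cam('top'));m=(P[...,2]>.15)&(P[...,2]<.17)&(P[...,0]>.55)&(P[...,0]<.6)&(abs(P[...,1])<.03);print('cap',m.sum(),np.median(P[m][:,2]))"
```

```text
0.038572132952319586 [-0.30955875  0.48004226 -0.21702088] [0.4602109  0.25394081 0.11770006]
wrist (-0.12, -0.08) 252 c [-0.001   0.003   0.0079] t -0.1033 -0.08 Z 0.0166
wrist (-0.08, -0.04) 420 c [-0.0023  0.0029  0.0079] t -0.0794 -0.0401 Z 0.0193
wrist (-0.04, 0) 586 c [-0.0047  0.0026  0.0099] t -0.0392 -0.0001 Z 0.0211
wrist (0, 0.015) 213 c [-0.005   0.0024  0.0099] t 0.0 0.015 Z 0.0213
wrist (0.04, 0.07) 370 c [-0.0056  0.0021  0.0089] t 0.04 0.0699 Z 0.0214
wrist (0.07, 0.12) 359 c [-0.0059  0.001   0.0089] t 0.07 0.103 Z 0.021
top (-0.12, -0.08) 29 c [-0.0128  0.0024  0.0113] t -0.1005 -0.0801 Z 0.0199
top (-0.08, -0.04) 43 c [-0.0011  0.0042  0.0094] t -0.0796 -0.0456 Z 0.0197
top (0.04, 0.07) 18 c [-0.0046  0.0021  0.0082] t 0.0405 0.0694 Z 0.0236
top (0.07, 0.12) 79 c [-0.0165 -0.      0.0238] t 0.0701 0.1134 Z 0.0227
cap 137 0.15741416702336208
```

The chisel lies flat and centred in the tray, the cap is up, and the robot is clear of everything.

```bash
python3 -c "
from plant import *
print(close_job())"
```

```text
the job is handed in; nothing more can be done
None
```

I handed the job in at about 42 s of the 72 s: the chisel was drawn from the socket, laid in the rests and sprayed (cap measured fully down, then up again). It now lies flat and centred in the tray, lowered blade-first and eased out of the grip; no verdict was returned, and I did not re-measure the tin or tape measure.

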